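# Load the shaker chest in balance, fold its lid stay, shut and latch it

### The job

Stand every sample bottle that is on the bench in the pockets of the rocking tray in the shaker chest, loaded so that the tray stays level; with an odd number of bottles the aluminium balance weight takes the place of the missing one, otherwise it is not needed. Then break the lid stay at its knee, lower the lid gently until it is fully shut, and only then press the latch lever down until it clicks and stays down. Leave the other things on the bench alone.

Things in the scene. Friction and masses are not known exactly. Their poses are not given: they have to be found in the camera images.
- chest: White box-shaped shaker chest fixed to the bench, 270 along its x, 240 along its y, 110 high, walls 10 thick. Origin: centre of its underside on the bench. The lid is hinged along its +y rim; the latch lever is on its -y wall; the folding stay is outside its -x end.
- tray_floor (a point): Middle of the floor of the aluminium tray inside the chest, 26 above the bench when level, 20 towards +x from the chest's middle; x, y, z as the chest's when level. The tray rocks about an axle along x, 19 above this point. It has six pockets, three on each side of the axle, at x = -55, 0, 55, y = +-45 here; each is 47 by 45 inside (x by y), walls 32 high above the floor. Each pocket takes one bottle or the balance weight.
- tray (a joint): Rocking of the tray, rad: 0 level, stops at +-0.10; positive when its +y side is up. A light spring centres it: one bottle more on a side tips it 0.09 or more; equal loads leave it within 0.05 of level.
- lid_hinge (a point): Middle of the lid's hinge axis, on the top outer edge of the chest's +y wall, 110 above the bench; fixed, axes as the chest's.
- lid_back (a point): Point on the outer (upper, when shut) face of the lid, mid-width, 170 from the hinge axis. The lid is a framed clear panel 270 wide (x), 10 thick, reaching 238 from the hinge; its inner face passes through the hinge axis. Shut, it lies on the rim and this point is 120 above the bench.
- lid (a joint): Lid angle, rad: 0 as found, leaning 5 degrees beyond upright, away from the chest; grows as it closes; 1.658 is shut. Its hinge is stiff with friction (0.75 N m): it stays where it is left and must be pushed down all the way, about 7 N at 170 from the hinge. It cannot close until the stay's knee is broken.
- knee (a point): Knee of the folding steel stay: middle of a dark pin 18 dia, 20 long (along the chest's x), 150 from the chest's middle towards -x, 173 above the bench as found. Two flat bars, 109 long and 14 wide, meet here: the lower pivots on the chest at point stay_foot, the upper on the lid 130 from its hinge. As found the stay is straight and locked a little past dead centre, bulging up and towards -y.
- stay_foot (a point): Lower pivot of the stay, on the chest outside its -x end, at y = -30, 95 above the bench; fixed, axes as the chest's. The stay rises from here towards +y. It is broken by pushing the knee from above, square to the bars, that is down and towards the chest's +y in about equal parts, by 30 or more, against a few N.
- stay_knee (a joint): Bend of the knee, rad: 0 locked as found, 0.14 dead straight, grows as the stay folds; above 0.5 it is well broken and folds on as the lid is lowered; about 3.0 with the lid shut. Friction holds it where it is left.
- lever_end (a point): Top of the black finger pad (34 along x, 22 wide) at the free end of the latch lever, which sticks out from the middle of the chest's -y wall, pivoted 78 above the bench, 20 out from the wall; the pad's middle is 62 from the pivot. z is square to the lever as found.
- lever (a joint): Latch lever, rad: 0 as found, sprung up 25 degrees above level; grows as it is pressed down; past 0.50 a detent takes it to its stop at 0.70 (15 degrees below level) and holds it there; let go earlier it springs back. About 6 N at the pad.
- bottle1_mid (a point): Screw-capped white sample bottle, 100 g, bottom-heavy with settled sample: 70 tall in all; body 38 dia up to 30 above its foot, then tapering; its grey cap, the place to grip it, is 28 dia from 46 to 70 above its foot. This point is on its axis half-way up, 35 above the foot; z is up along its axis. May be absent.
- bottle2_mid (a point): Screw-capped white sample bottle, 100 g, bottom-heavy with settled sample: 70 tall in all; body 38 dia up to 30 above its foot, then tapering; its grey cap, the place to grip it, is 28 dia from 46 to 70 above its foot. This point is on its axis half-way up, 35 above the foot; z is up along its axis. May be absent.
- bottle3_mid (a point): Screw-capped white sample bottle, 100 g, bottom-heavy with settled sample: 70 tall in all; body 38 dia up to 30 above its foot, then tapering; its grey cap, the place to grip it, is 28 dia from 46 to 70 above its foot. This point is on its axis half-way up, 35 above the foot; z is up along its axis. May be absent.
- bottle4_mid (a point): Screw-capped white sample bottle, 100 g, bottom-heavy with settled sample: 70 tall in all; body 38 dia up to 30 above its foot, then tapering; its grey cap, the place to grip it, is 28 dia from 46 to 70 above its foot. This point is on its axis half-way up, 35 above the foot; z is up along its axis. May be absent.
- bottle5_mid (a point): Screw-capped white sample bottle, 100 g, bottom-heavy with settled sample: 70 tall in all; body 38 dia up to 30 above its foot, then tapering; its grey cap, the place to grip it, is 28 dia from 46 to 70 above its foot. This point is on its axis half-way up, 35 above the foot; z is up along its axis. May be absent.
- bottle6_mid (a point): Screw-capped white sample bottle, 100 g, bottom-heavy with settled sample: 70 tall in all; body 38 dia up to 30 above its foot, then tapering; its grey cap, the place to grip it, is 28 dia from 46 to 70 above its foot. This point is on its axis half-way up, 35 above the foot; z is up along its axis. May be absent.
- weight_mid (a point): Plain aluminium balance weight, 100 g, as heavy as one bottle: foot 38 dia, 30 tall, on it a neck and a knob 28 dia from 40 to 62 above the foot, to grip it by. This point is on its axis, half-way up, 31 above the foot.
- beaker: Bystander: glass beaker 68 dia, 85 tall. Origin: middle of its underside. Leave alone.
- tipbox: Bystander: grey box of pipette tips, 120 by 85 by 57. Origin: middle of its underside. Leave alone.
- washbottle: Bystander: white bottle with red cap, 64 dia, 150 tall. Origin: middle of its underside. Leave alone.
- dishes: Bystander: lidded clear dish, 94 dia, 24 tall. Origin: middle of its underside. Leave alone.
- timer: Bystander: white bench timer, 60 by 70 by 22. Origin: middle of its underside. Leave alone.
- spatula: Bystander: steel spatula, 160 long. Origin: middle of its underside. Leave alone.
Mind the look-alikes: they are no part of the job. What is shaped like the part that bears bottle2_mid but blue is not meant.

How it is judged:
By the outcome, as a careful person would: the job done as asked, in the order asked, and still so for the second after the job is handed in, with the robot touching nothing.
Of bottle1, bottle2, bottle3, bottle4, bottle5, bottle6 only 3 to 6 are there at a start; the rules pass over those that are not, and their reading is None.
At some moment in a run one of bottle1, bottle2, bottle3, bottle4, bottle5, bottle6 may be knocked a few centimetres aside while the robot is not near it.
Once in a run the grip may slacken for a moment while it holds something.
It also fails if it takes over 210 s, if anything falls off the work surface, if the arm or the gripper's body presses on something with over 40 N, if the wrist force passes 120 N, or if a joint passes its speed limit or range.

### The arm

A 6-joint arm with a two-finger parallel gripper is mounted at the origin on the work surface. World frame = base frame: x ahead of the robot, y to its left, z up, the work surface at z = 0. Lengths are in m, angles in rad, forces in N, time in s.
With the tool pointing down it reaches from about 0.4 to 0.925 m from the base axis. Payload 12.5 kg.
Tool frame: the origin (TCP) lies at the very end of the fingers, on their centre line; the grasp point (between the pads) lies r.tcp_to_grasp behind it (r.tcp_to_grasp is the distance from the TCP to the grasp point, in m); z points along the fingers, y is the line along which they close (so a half turn about z gives the same grasp; the last joint's range is limited). The gripper opens to 95 mm and grips with 3 to 60 N. Pads are 20 mm wide; open, the fingers measure 119 mm over their backs; the gripper's body (75 mm by 180 mm) begins 59 mm behind the grasp point.
Start: joints at [-0.106, 0.491, 1.559, -0, 1.092, -0.106], TCP at [0.625, 0, 0.215] pointing down, gripper open.
Joint ranges: [-3.1, 3.1], [-0.84, 2.19], [0.05, 2.79], [-1.13, 4.28], [0.06, 2.93], [-2.69, 2.69]. Speed limits (rad/s): [2.22, 2.22, 2.79, 3.14, 3.14, 3.14].

### API

Orientations are given as a unit quaternion [w, x, y, z].
In Python, from station import r, vision gives the robot as it stands.
- The arm moves only by the tool send_rows, never from a script. Its argument "motion" is text: rows parted by semicolons, each of 5 numbers parted by spaces: the shift along the tool's x, y, z in mm, then the turn about the tool's z in rad, then the opening, from 0 (shut) to 1 (fully open). In form: dx dy dz turn gripper; .... A call has 1 to 8 rows; each row shifts and turns the commanded pose from where the row before left it, along the tool's axes as they then stand; what a row does not reach is not made up. A row lasts 1/12 s, in which the tool goes at most 41.7 mm and 7.16 degrees, less where a joint would pass 70% of its speed; a pose out of reach is approached as far as the arm can. A call with a gripper value outside its range is refused whole. The fingers move at their own pace and stop on an object; "squeeze" is the grip in N (left out, the last holds). Time passes only in rows, so rows that do not move let the fingers close. It gives the time, the measured TCP pose, the force, the opening and the grip force at its end, in the units of the state.
- r.get_state(): the state, without advancing time (a new reading comes with each control period).
- vision.snapshot(name): name is "scene" or "side" or "wrist"; returns (picture, depth): 420x560x3 uint8, blue, green, red; 420x560 float32, m along the optical axis (not along the pixel's ray), 0 where there is no reading.
- vision.camera_params(name): a dict with "mtx" (3x3 intrinsics, pixels), "extrinsics" (4x4, takes a point from world to camera coordinates). Camera axes: x right, y down, z forward; pixel columns grow to the right and rows downward; lengths in m; the calibration is good to about 2 mm. A picture is of the moment at which its call begins: read the wrist's pose just before it. camera_params takes no time and is no camera call; for the wrist camera it gives the pose at the moment of the call.
- r.close_job(): hands the job in; it is judged then, once.
The state is a dict: "clock": time; "joint_pos": joint angles; "joint_vel": joint speeds; "joint_efforts": joint torques, N m; "ee_pos": TCP position; "eef_rot": TCP orientation; "wrist_force": force on the tool from outside, world axes, zero at the start; "moment": the same for the moment, N m; "finger_gap": opening from 0.0 (shut) to 1.0 (fully open); "grasp_force": force on a finger pad.
Only numpy, scipy, OpenCV 4.12 (cv2) and the standard library are available. Lean on these libraries where they do the work, as an engineer would, in place of code of your own. Each camera call takes 0.05 s, during which the arm holds its last target. There are 200 camera calls.

## Working session

There is one attempt and no reset: what is moved stays moved. The work goes in short steps, Python scripts to look and compute and a tool call to move; the robot and the scene stay as the last step left them, time stands still between calls to the robot, and variables do not carry over. Pictures are saved under pics/ and viewed, at most 14 in all, crops included, and the job is handed in when it is done.

Besides the shell and the picture viewer there is one more tool, called after "Request:" in YAML: its name, and indented under it one key for each argument. send_rows: Moves the arm, as the interface text tells. Its arguments: {"type":"object","properties":{"motion":{"type":"string"},"squeeze":{"type":"number"}},"required":["motion"]}

```bash
ls; mkdir -p pics; cat > h.py <<'E'
import numpy as np, cv2
from station import r, vision
def snap(n):
    p=vision.camera_params(n); im,d=vision.snapshot(n); return im,d,p
def world(u,v,d,p):
    K=p["mtx"];T=np.linalg.inv(p["extrinsics"]);z=d
    c=np.array([(u-K[0,2])/K[0,0]*z,(v-K[1,2])/K[1,1]*z,z,np.ones_like(z)],dtype=float)
    return np.moveaxis(np.tensordot(T,c,1)[:3],0,-1)
def cloud(d,p):
    v,u=np.mgrid[:d.shape[0],:d.shape[1]]
    return world(u,v,d,p)
def plane(u,v,z,p):
    T=np.linalg.inv(p["extrinsics"]);K=p["mtx"]
    w=T[:3,:3]@np.linalg.inv(K)@[u,v,1.];o=T[:3,3];return o+w*(z-o[2])/w[2]
def proj(P,p):
    c=p["extrinsics"]@np.append(P,1);q=p["mtx"]@c[:3];return q[:2]/q[2]
E
python3 - <<'E'
from h import *
s=r.get_state();print(s,r.tcp_to_grasp)
for n in("scene","side","wrist"):
    im,d,p=snap(n);cv2.imwrite(f"pics/{n}0.png",im);np.save(f"pics/{n}0.npy",d)
    T=np.linalg.inv(p["extrinsics"]);print(n,T.round(3).tolist(),p["mtx"].round(1).tolist(),(d>0).mean())
E
```

```text
pics
{'clock': 0.0, 'joint_pos': array([-1.05620053e-01,  4.91556962e-01,  1.55948796e+00, -9.97455094e-06,
        1.09170965e+00, -1.05575356e-01]), 'joint_vel': array([-4.63467478e-04,  2.58118984e-05,  1.59347412e-03, -9.99286854e-04,
        1.44866864e-03, -4.01043614e-04]), 'joint_efforts': array([-9.52334158e-04, -6.12640929e+01, -2.58175153e+01,  6.92750537e-02,
        4.83079045e-02, -1.38641695e-05]), 'ee_pos': array([6.24733900e-01, 3.59804432e-05, 2.14050108e-01]), 'eef_rot': array([-4.49031510e-04,  7.07120837e-01,  7.07092486e-01, -3.68655434e-04]), 'wrist_force': array([ 0.54706966, -0.32025522, -0.1485581 ]), 'moment': array([-0.04483986,  0.02785836, -0.06542853]), 'grasp_force': 0.0, 'finger_gap': 0.9999866780752394} 0.0188
scene [[-0.733, 0.583, -0.351, 1.067], [0.68, 0.623, -0.386, 0.49], [-0.006, -0.522, -0.853, 1.498], [0.0, 0.0, 0.0, 1.0]] [[517.4, 0.0, 266.8], [0.0, 517.4, 209.6], [0.0, 0.0, 1.0]] 0.9959778911564626
side [[0.963, -0.135, 0.233, 0.33], [-0.27, -0.489, 0.829, -0.84], [0.002, -0.861, -0.508, 0.655], [0.0, 0.0, 0.0, 1.0]] [[381.8, 0.0, 276.5], [0.0, 381.8, 208.2], [0.0, 0.0, 1.0]] 0.9959311224489796
wrist [[1.0, -0.0, 0.0, 0.625], [-0.0, -0.966, -0.257, 0.072], [0.0, 0.257, -0.966, 0.384], [0.0, 0.0, 0.0, 1.0]] [[342.9, 0.0, 282.8], [0.0, 342.9, 208.9], [0.0, 0.0, 1.0]] 0.9960501700680272
```

View pics/scene0.png

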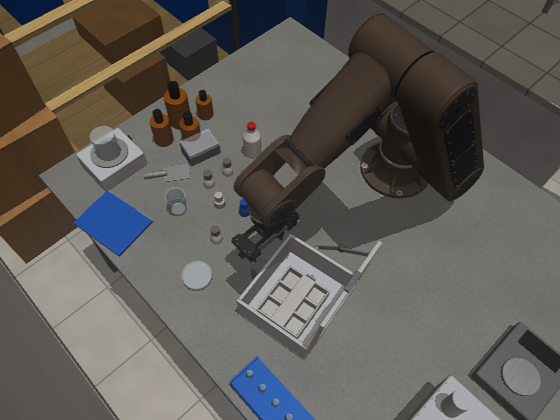

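View pics/side0.png

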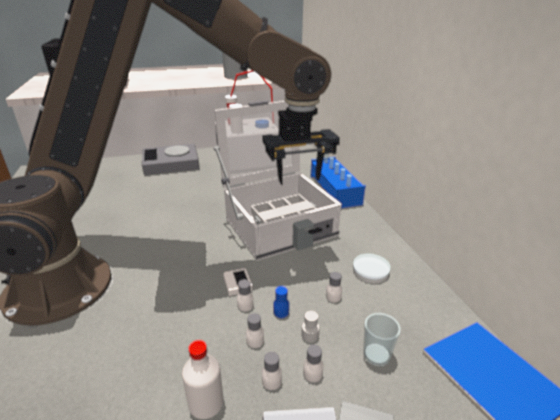

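```bash
python3 - <<'E'
from h import *
for n in("scene","side"):
    im=cv2.imread(f"pics/{n}0.png");d=np.load(f"pics/{n}0.npy");p=vision.camera_params(n)
    P=cloud(d,p);hsv=cv2.cvtColor(im,cv2.COLOR_BGR2HSV)
    box=(P[...,0]>.3)&(P[...,0]<1.0)&(P[...,1]>-.6)&(P[...,1]<.6)&(d>0)
    m=(box&(P[...,2]>.035)&(P[...,2]<.085)).astype(np.uint8)
    k,l,st,c=cv2.connectedComponentsWithStats(m)
    for i in range(1,k):
        if st[i,4]>15:
            q=P[l==i];hi=q[q[:,2]>q[:,2].max()-.006];t=(l==i)
            print(n,st[i].tolist(),q[:,2].max().round(3),hi[:,:2].mean(0).round(3),np.median(im[t],0).astype(int))
    m=box&(P[...,2]>.104)&(P[...,2]<.114)&(P[...,1]>-.05)&(hsv[...,2]>130)&(hsv[...,1]<40)
    q=P[m][:,:2].astype(np.float32);print(len(q),cv2.minAreaRect(q),q.min(0),q.max(0))
    big=cv2.resize(im[80:260,180:380] if n=="side" else im[220:360,200:400],None,fx=3.5,fy=3.5,interpolation=cv2.INTER_CUBIC)
    cv2.imwrite(f"pics/{n}_chest.png",big[:600])
E
```

```text
scene [180, 127, 40, 34, 811] 0.085 [ 0.468 -0.568] [139 136 135]
scene [243, 138, 18, 16, 160] 0.085 [ 0.337 -0.389] [85 88 92]
scene [222, 158, 10, 14, 101] 0.08 [ 0.452 -0.394] [94 92 94]
scene [203, 170, 10, 13, 103] 0.076 [ 0.53  -0.402] [94 92 95]
scene [165, 188, 21, 24, 307] 0.085 [ 0.667 -0.394] [100 101  97]
scene [214, 191, 9, 12, 76] 0.069 [ 0.557 -0.311] [139 143 148]
scene [239, 198, 9, 15, 87] 0.08 [ 0.519 -0.231] [96 49 31]
scene [210, 226, 11, 14, 111] 0.078 [ 0.649 -0.217] [95 93 96]
scene [243, 240, 107, 64, 770] 0.085 [0.541 0.057] [77 79 81]
scene [256, 266, 73, 73, 1785] 0.07 [0.635 0.117] [159 162 164]
scene [251, 271, 6, 8, 29] 0.084 [ 0.663 -0.017] [51 51 51]
scene [237, 304, 72, 53, 399] 0.085 [0.742 0.147] [79 79 81]
scene [229, 356, 86, 64, 2501] 0.085 [0.876 0.219] [177  98  50]
scene [407, 383, 33, 37, 46] 0.083 [0.569 0.558] [61 63 64]
457 ((0.6104345321655273, 0.11015510559082031), (0.27097705006599426, 0.2324064075946808), 11.236488342285156) [ 0.45972258 -0.00618061] [0.7634281  0.25028574]
side [321, 157, 45, 44, 944] 0.085 [0.869 0.281] [201 117  3
[... 363 characters left out ...]
-0.19 ] [136 138 144]
side [274, 286, 15, 22, 250] 0.073 [ 0.511 -0.232] [142  71  31]
side [304, 311, 14, 17, 197] 0.065 [ 0.552 -0.314] [191 198 210]
side [247, 313, 16, 24, 298] 0.073 [ 0.436 -0.295] [143 142 148]
side [364, 313, 36, 44, 1096] 0.085 [ 0.666 -0.396] [154 158 153]
side [305, 345, 18, 26, 356] 0.073 [ 0.525 -0.403] [145 143 149]
side [263, 352, 18, 28, 373] 0.074 [ 0.445 -0.397] [146 144 150]
side [191, 371, 31, 38, 567] 0.085 [ 0.325 -0.431] [147 153 163]
side [262, 408, 74, 12, 737] 0.061 [ 0.467 -0.503] [218 216 218]
913 ((0.6983598470687866, 0.15892955660820007), (0.508075475692749, 0.30129751563072205), 22.124242782592773) [ 0.45268506 -0.02801312] [0.8769558 0.3941606]
```

View pics/side_chest.png

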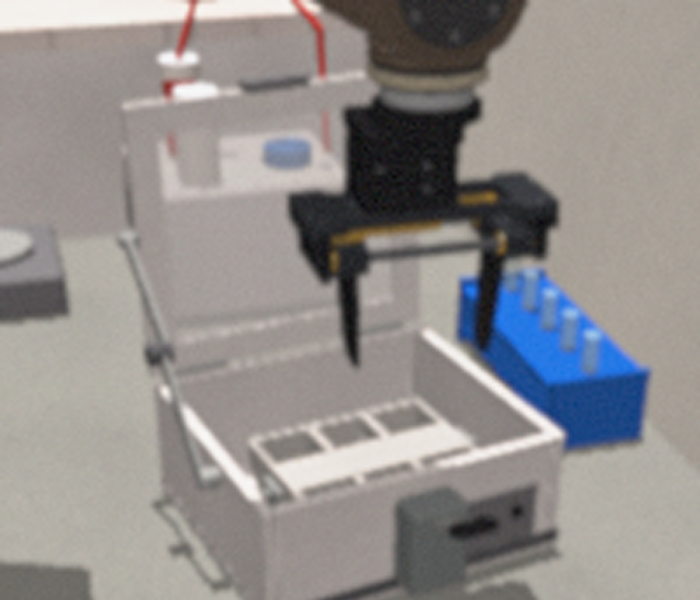

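View pics/wrist0.png

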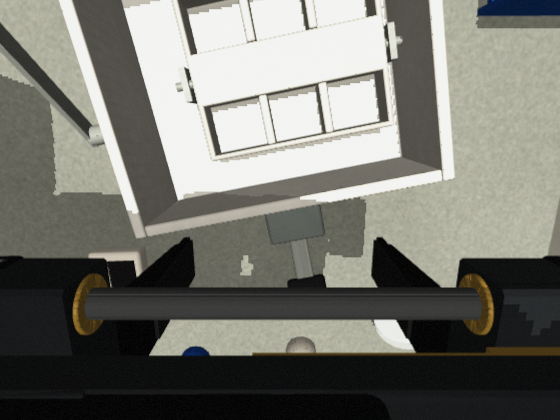

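The bench holds five grey-capped bottles, at about side-view px (245,295), (254,330), (271,371), (314,363) and (334,287). The bright weight is near (311,326) and the blue look-alike near (281,300). The chest is yawed about 11°, with its latch facing -y. I'll look from above next.

Request:
send_rows:
  motion: "-37 -13 -12 0 0.5;-37 -13 -12 0 0.5;-37 -13 -12 0 0.5;-37 -13 -12 0 0.5;-37 -13 -12 0 0.5;-37 -13 -12 0 0.5;-37 -13 -12 0 0.5;0 0 0 0 0.5"
  squeeze: 20

```text
clock: 0.82
ee_pos: [0.5325, -0.2647, 0.3006]
eef_rot: [0.002, 0.709, 0.706, -0.0]
wrist_force: [-0.1, 0.3, 1.2]
finger_gap: 0.526
grasp_force: 0.0
```

```bash
python3 - <<'E'
from h import *
print(r.get_state()["ee_pos"].round(4),r.get_state()["joint_pos"].round(3))
d=np.load("pics/scene0.npy");p=vision.camera_params("scene");P=cloud(d,p)
m=(abs(P[...,0]-.625)<.12)&(abs(P[...,1])<.15)&(P[...,2]>.25)&(P[...,2]<.45)
q=P[m]
for z in np.arange(.25,.45,.02):
    s=q[abs(q[:,2]-z)<.01]
    if len(s):print(round(z,2),len(s),s.min(0).round(3),s.max(0).round(3))
im,d,p=snap("wrist");cv2.imwrite("pics/w1.png",im);np.save("pics/w1.npy",d)
P=cloud(d,p);m=((P[...,2]>.045)&(P[...,2]<.08)&(d>0)).astype(np.uint8)
k,l,st,c=cv2.connectedComponentsWithStats(m)
for i in range(1,k):
    if st[i,4]>40:
        q=P[l==i];zt=np.percentile(q[:,2],95);hi=q[q[:,2]>zt-.004];print(st[i].tolist(),zt.round(3),((hi.min(0)+hi.max(0))/2)[:2].round(4),np.median(im[l==i],0).astype(int))
im,d,p=snap("scene");cv2.imwrite("pics/s1.png",im);np.save("pics/s1.npy",d)
P=cloud(d,p)
m=(d>0)&(P[...,0]>.42)&(P[...,0]<.8)&(P[...,1]>-.04)&(P[...,1]<.31)&(abs(P[...,2]-.108)<.006)&(im.min(2)>110)
q=P[m][:,:2].astype(np.float32);print(len(q),cv2.minAreaRect(q))
# tray top
m=(d>0)&(P[...,0]>.46)&(P[...,0]<.78)&(P[...,1]>0.0)&(P[...,1]<.22)&(abs(P[...,2]-.06)<.008)
E
```

```text
[ 0.5325 -0.2647  0.3006] [-5.720e-01  3.730e-01  1.519e+00 -1.000e-03  1.246e+00 -5.670e-01]
0.25 5 [ 0.575 -0.003  0.252] [0.582 0.012 0.258]
0.27 5 [ 0.576 -0.001  0.261] [0.58  0.005 0.277]
0.29 31 [ 0.547 -0.033  0.28 ] [0.71  0.034 0.3  ]
0.31 268 [ 0.539 -0.037  0.3  ] [0.714 0.034 0.32 ]
0.33 662 [ 0.535 -0.036  0.32 ] [0.718 0.034 0.34 ]
0.35 88 [ 0.546 -0.014  0.34 ] [0.709 0.033 0.36 ]
0.37 18 [0.613 0.017 0.36 ] [0.644 0.026 0.376]
0.39 35 [ 0.634 -0.02   0.385] [0.666 0.034 0.4  ]
0.41 33 [ 0.653 -0.019  0.4  ] [0.666 0.027 0.419]
0.43 47 [ 0.66  -0.026  0.421] [0.668 0.021 0.44 ]
[185, 100, 28, 25, 573] 0.07 [ 0.4367 -0.1867] [208 215 217]
[366, 125, 28, 25, 563] 0.07 [ 0.6469 -0.2152] [186 191 195]
[252, 138, 25, 25, 472] 0.07 [ 0.5112 -0.2299] [252 158  72]
[191, 189, 26, 26, 511] 0.071 [ 0.4358 -0.2928] [107 111 113]
[287, 203, 23, 24, 432] 0.063 [ 0.5528 -0.3112] [183 198 203]
[362, 249, 41, 23, 347] 0.077 [ 0.6577 -0.3689] [219 226 219]
[267, 267, 22, 20, 366] 0.071 [ 0.526  -0.3947] [ 98 102 104]
[212, 333, 63, 19, 836] 0.058 [ 0.4765 -0.4994] [238 241 240]
697 ((0.6052913069725037, 0.11747841536998749), (0.27874141931533813, 0.25205719470977783), 10.995433807373047)
```

View pics/w1.png

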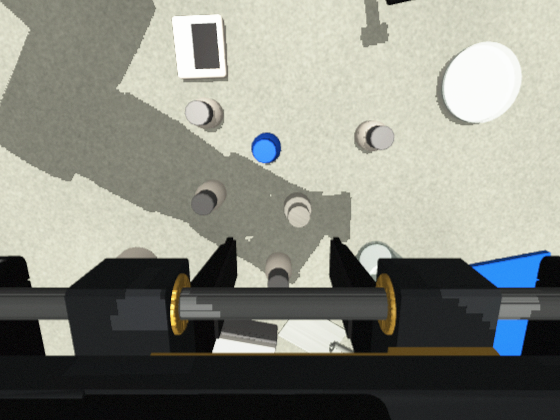

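The overhead view confirms five grey-capped bottles, at px (199,113), (380,137), (204,201), (278,280), plus one nearer that is hidden by the gripper. The weight is at (297,211) and the blue look-alike at (266,148). I'll start with the bottle at (0.647,-0.215).

Request:
send_rows:
  motion: "12 29 20 0 0.5;12 29 20 0 0.5;12 28 20 0 0.5;13 28 20 0 0.5;0 0 30 0 0.5;0 0 30 0 0.5;0 0 30 0 0.5;0 0 20 0 0.5"

```text
clock: 1.58
ee_pos: [0.6473, -0.2074, 0.1049]
eef_rot: [-0.002, 0.706, 0.708, -0.001]
wrist_force: [-0.2, 0.2, 0.3]
finger_gap: 0.499
grasp_force: 0.0
```

Request:
send_rows:
  motion: "0 0 0 0 0.5;0 0 0 0 0.5"

```text
clock: 1.75
ee_pos: [0.648, -0.2085, 0.1078]
eef_rot: [-0.001, 0.707, 0.708, -0.0]
wrist_force: [1.1, 0.3, 0.0]
finger_gap: 0.498
grasp_force: 0.0
```

```bash
cat > caps.py <<'E'
from h import *
def caps(zlo=.045,zhi=.08,n="wrist",xy=None):
    s=r.get_state();print("tcp",s["ee_pos"].round(4),s["eef_rot"].round(3),"f",s["wrist_force"].round(1),"gap",s["finger_gap"].round(3) if hasattr(s["finger_gap"],"round") else s["finger_gap"])
    im,d,p=snap(n);P=cloud(d,p);m=((P[...,2]>zlo)&(P[...,2]<zhi)&(d>0)).astype(np.uint8)
    k,l,st,c=cv2.connectedComponentsWithStats(m)
    for i in range(1,k):
        if 60<st[i,4]<9000:
            q=P[l==i];zt=np.percentile(q[:,2],90);hi=q[q[:,2]>zt-.004];e=(hi.max(0)-hi.min(0));print(st[i].tolist(),zt.round(3),((hi.min(0)+hi.max(0))/2)[:2].round(4),e[:2].round(3),np.median(im[l==i],0).astype(int))
    return im,d,p
E
python3 -c "
from caps import *
caps()"
```

```text
tcp [ 0.648  -0.2085  0.1078] [-0.001  0.707  0.708 -0.   ] f [1.1 0.3 0. ] gap 0.49750403009922695
[260, 214, 43, 50, 1678] 0.07 [ 0.647  -0.2151] [0.027 0.027] [88 91 92]
[55, 234, 59, 50, 1867] 0.07 [ 0.5118 -0.2294] [0.028 0.027] [147  59  19]
```

Request:
send_rows:
  motion: "-7 -1 35 0 0.5;0 0 34 0 0.5;0 0 0 0 0.5;0 0 0 0 0.1;0 0 0 0 0.1;0 0 0 0 0.1;0 0 0 0 0.1;0 0 0 0 0.1"

```text
clock: 2.47
ee_pos: [0.648, -0.2173, 0.042]
eef_rot: [0.002, 0.707, 0.707, 0.001]
wrist_force: [-0.9, 0.4, 7.5]
finger_gap: 0.285
grasp_force: 20.0
```

Request:
send_rows:
  motion: "0 0 -20 0 0.1;0 0 -30 0 0.1;0 0 -38 0 0.1;0 0 -38 0 0.1;0 0 -38 0 0.1;0 0 -38 0 0.1;35 -5 -10 0 0.1;35 -5 0 0 0.1"

```text
clock: 3.13
ee_pos: [0.6377, -0.1477, 0.2565]
eef_rot: [0.003, 0.708, 0.706, 0.002]
wrist_force: [0.6, 0.9, -1.0]
finger_gap: 0.284
grasp_force: 20.0
```

Request:
send_rows:
  motion: "35 -5 0 0.1 0.1;35 -5 0 0.05 0.1;35 -5 0 0.045 0.1;35 -5 0 0 0.1;35 -5 0 0 0.1;35 -5 0 0 0.1;0 0 0 0 0.1;0 0 0 0 0.1"

```text
clock: 3.8
ee_pos: [0.6362, 0.0664, 0.2525]
eef_rot: [0.0, 0.772, 0.636, 0.0]
wrist_force: [-0.3, 0.1, -0.6]
finger_gap: 0.279
grasp_force: 20.0
```

```bash
python3 - <<'E'
from h import *
print(r.get_state())
im,d,p=snap("wrist");cv2.imwrite("pics/w2.png",im);np.save("pics/w2.npy",d)
P=cloud(d,p)
m=(d>0)&(abs(P[...,2]-.11)<.004)&(P[...,0]>.42)&(P[...,0]<.8)&(P[...,1]>-.05)&(P[...,1]<.32)
m[260:]=0
q=P[m][:,:2].astype(np.float32);print(len(q),cv2.minAreaRect(q))
m=(d>0)&(P[...,2]>.05)&(P[...,2]<.066)&(P[...,0]>.47)&(P[...,0]<.77)&(P[...,1]>0)&(P[...,1]<.23);m[260:]=0
q=P[m][:,:2].astype(np.float32);print(len(q),cv2.minAreaRect(q),np.median(P[m][:,2]))
E
```

```text
{'clock': 3.8, 'joint_pos': array([ 8.87497226e-04,  4.79309402e-01,  1.47301265e+00, -5.84960460e-05,
        1.18824715e+00,  1.92915690e-01]), 'joint_vel': array([-0.04977743,  0.0020702 ,  0.00436494, -0.00886634, -0.00535651,
       -0.01302447]), 'joint_efforts': array([ 2.58765601e+00, -6.25872588e+01, -2.78701365e+01,  2.74410378e-01,
        3.36829328e-02,  2.51391549e-01]), 'ee_pos': array([0.63623243, 0.06644993, 0.25247829]), 'eef_rot': array([3.46095675e-04, 7.71630896e-01, 6.36070356e-01, 3.77911685e-04]), 'wrist_force': array([-0.33520554,  0.1051304 , -0.59894517]), 'moment': array([-0.0427719 ,  0.03871798, -0.05191957]), 'grasp_force': 19.999926388263702, 'finger_gap': 0.2794537961410043}
9097 ((0.6003283262252808, 0.11582224071025848), (0.2879282832145691, 0.24055655300617218), 10.967421531677246)
14858 ((0.6086408495903015, 0.11614333838224411), (0.2518043518066406, 0.22182725369930267), 11.074980735778809) 0.05712743799993214
```

View pics/w2.png

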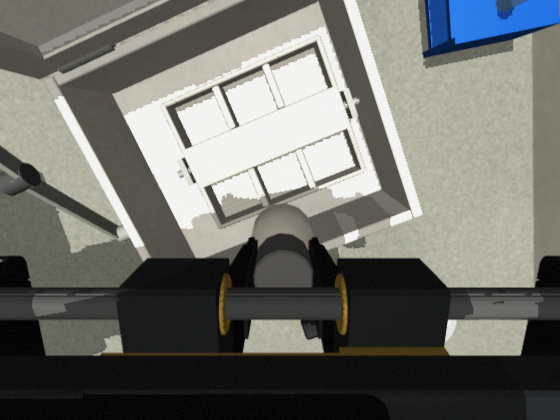

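```bash
cat >> h.py <<'E'
C=np.array([.6086,.1161]);YAW=np.deg2rad(11.0)
RC=np.array([[np.cos(YAW),-np.sin(YAW)],[np.sin(YAW),np.cos(YAW)]])
def loc(x,y): return C+RC@[x/1000,y/1000]     # chest mm -> world
def pocket(i,s): return loc(20+55*i,45*s)
def head():
    w,x,y,z=r.get_state()["eef_rot"];return np.arctan2(2*(x*y+w*z),1-2*(y*y+z*z))
def move(xy,z,hd=None):
    "tool shifts (mm), then turn, from the measured pose"
    e=r.get_state()["ee_pos"];h=head();d=np.array([xy[0]-e[0],xy[1]-e[1]])*1000
    dx=d@[np.cos(h),np.sin(h)];dy=d@[np.sin(h),-np.cos(h)]
    print("tcp",e.round(4),"head",np.rad2deg(h).round(2),"move x %.1f y %.1f z %.1f"%(dx,dy,(e[2]-z)*1000),"turn %.3f"%(h-hd) if hd else "")
E
python3 - <<'E'
from h import *
d=np.load("pics/w2.npy");p=vision.camera_params("wrist");P=cloud(d,p);im=cv2.imread("pics/w2.png")
m=(d>0)&(P[...,2]>.018)&(P[...,2]<.036);m[270:]=0
k,l,st,c=cv2.connectedComponentsWithStats(m.astype(np.uint8))
for i in range(1,k):
    if 200<st[i,4]<9000:
        q=P[l==i];print(st[i].tolist(),c[i].round(),[np.round(v,3) for v in cv2.minAreaRect(q[:,:2].astype(np.float32))],np.median(q[:,2]).round(3))
for s in(1,-1):
    for i in(-1,0,1):
        w=pocket(i,s);print(i,s,w.round(4),proj([*w,.026],p).round(),np.rad2deg(0))
move(pocket(0,-1),.2,np.pi/2+YAW)
E
```

```text
[101, 0, 214, 258, 2223] [175. 114.] [array([0.542, 0.168]), array([0.325, 0.161]), np.float64(51.914)] 0.027
[319, 0, 36, 98, 359] [337.  47.] [array([0.721, 0.194]), array([0.001, 0.104]), np.float64(10.983)] 0.027
[425, 0, 104, 55, 1068] [443.  26.] [array([0.869, 0.197]), array([0.053, 0.099]), np.float64(89.844)] 0.023
[270, 46, 59, 60, 2118] [299.  75.] [array([0.676, 0.175]), array([0.05 , 0.044]), np.float64(10.987)] 0.025
[220, 69, 58, 57, 1910] [249.  97.] [array([0.619, 0.164]), array([0.048, 0.044]), np.float64(11.067)] 0.025
[172, 90, 58, 56, 1840] [200. 118.] [array([0.562, 0.153]), array([0.048, 0.045]), np.float64(11.2)] 0.025
[308, 104, 80, 119, 674] [357. 179.] [array([0.726, 0.055]), array([0.143, 0.072]), np.float64(58.363)] 0.027
[301, 130, 55, 53, 1728] [329. 156.] [array([0.694, 0.084]), array([0.05 , 0.043]), np.float64(11.307)] 0.025
[256, 150, 52, 51, 1554] [282. 175.] [array([0.637, 0.073]), array([0.047, 0.043]), np.float64(10.912)] 0.025
[209, 169, 52, 50, 1505] [235. 194.] [array([0.58 , 0.062]), array([0.047, 0.043]), np.float64(10.695)] 0.025
-1 1 [0.5657 0.1536] [205. 117.] 0.0
0 1 [0.6196 0.1641] [250.  97.] 0.0
1 1 [0.6736 0.1746] [297.  77.] 0.0
-1 -1 [0.5828 0.0652] [238. 190.] 0.0
0 -1 [0.6368 0.0757] [281. 173.] 0.0
1 -1 [0.6908 0.0862] [325. 155.] 0.0
tcp [0.6363 0.0651 0.2523] head 78.91 move x 10.5 y -1.6 z 52.3 turn -0.385
```

Request:
send_rows:
  motion: "0 0 0 -0.1 0.1;0 0 0 -0.1 0.1;0 0 0 -0.1 0.1;0 0 0 -0.085 0.1;0 0 0 0 0.1;0 0 0 0 0.1"

```text
clock: 4.35
ee_pos: [0.6365, 0.0634, 0.252]
eef_rot: [0.0, 0.638, 0.77, 0.0]
wrist_force: [0.3, -0.1, -0.9]
finger_gap: 0.284
grasp_force: 20.0
```

```bash
sed -i 's/C=np.array.*;YAW/C=np.array([.6086,.1151]);YAW/' h.py; python3 -c "
from h import *
move(pocket(0,-1),.069,np.pi/2+YAW)"
```

```text
tcp [0.6365 0.0634 0.252 ] head 100.65 move x 11.1 y 2.4 z 183.0 turn -0.006
```

Request:
send_rows:
  motion: "9 2 30 -0.006 0.1;0 0 30 0 0.1;0 0 20 0 0.1;0 0 0 0 0.1;0 0 0 0 0.1;0 0 0 0 0.1"

```text
clock: 4.85
ee_pos: [0.6375, 0.0735, 0.1732]
eef_rot: [0.001, 0.635, 0.772, 0.001]
wrist_force: [-1.2, -0.0, 0.6]
finger_gap: 0.285
grasp_force: 20.0
```

```bash
python3 -c "
from h import *
move(pocket(0,-1),.069,np.pi/2+YAW)
im,d,p=snap('wrist');cv2.imwrite('pics/w3.png',im)"
```

```text
tcp [0.6375 0.0735 0.1732] head 101.13 move x 1.4 y -0.4 z 104.2 turn 0.002
```

View pics/w3.png

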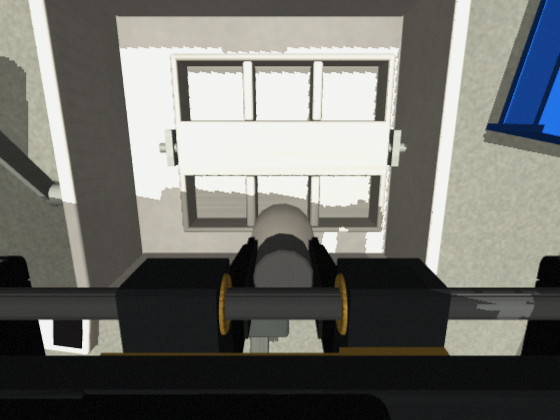

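The aligned view shows the bottle centred over the middle near-side pocket, around px (283,215). I'll lower it and release.

Request:
send_rows:
  motion: "0 0 30 0 0.1;0 0 30 0 0.1;0 0 20 0 0.1;0 0 12 0 0.1;0 0 8 0 0.1;0 0 4 0 0.1;0 0 0 0 0.1;0 0 0 0 0.1"

```text
clock: 5.57
ee_pos: [0.6374, 0.0738, 0.0688]
eef_rot: [0.001, 0.635, 0.773, 0.001]
wrist_force: [-0.3, 0.0, -0.4]
finger_gap: 0.281
grasp_force: 20.0
```

Request:
send_rows:
  motion: "0 0 0 0 0.45;0 0 0 0 0.45;0 0 0 0 0.45;0 0 -15 0 0.45;0 0 -30 0 0.45;0 0 -35 0 0.45;0 0 -35 0 0.45;0 0 -35 0 0.45"

```text
clock: 6.23
ee_pos: [0.6365, 0.0738, 0.2197]
eef_rot: [0.0, 0.635, 0.773, 0.0]
wrist_force: [-0.4, -0.4, -0.3]
finger_gap: 0.447
grasp_force: 0.0
```

Request:
send_rows:
  motion: "0 0 -10 0 0.45;0 0 0 0 0.45;0 0 0 0 0.45"

```text
clock: 6.48
ee_pos: [0.6365, 0.0738, 0.2274]
eef_rot: [0.0, 0.635, 0.773, 0.0]
wrist_force: [0.2, -0.2, -1.2]
finger_gap: 0.449
grasp_force: 0.0
```

```bash
python3 - <<'E'
from caps import *
caps(.07,.105)
b=pocket(0,-1);print(b)
move([.4365,-.1867],.11,None)
E
```

```text
tcp [0.6365 0.0738 0.2274] [0.    0.635 0.773 0.   ] f [ 0.2 -0.2 -1.2] gap 0.44886647673395097
[549, 102, 11, 18, 136] 0.079 [0.8646 0.1987] [0.007 0.013] [101  74  49]
[497, 124, 63, 20, 461] 0.075 [0.849  0.1753] [0.06  0.006] [230 116  36]
[85, 161, 19, 31, 308] 0.103 [0.4725 0.0646] [0.014 0.025] [147 158 156]
[268, 181, 30, 35, 828] 0.093 [0.6373 0.0719] [0.027 0.027] [78 80 82]
[243, 254, 80, 16, 1150] 0.102 [0.6489 0.0125] [0.073 0.015] [84 92 94]
[241, 280, 48, 7, 331] 0.094 [ 0.6361 -0.0118] [0.046 0.015] [89 95 90]
[246, 319, 35, 27, 447] 0.104 [ 0.6455 -0.0648] [0.034 0.019] [117 126 124]
[0.63681895 0.07474296]
tcp [0.6361 0.0738 0.2263] head 101.23 move x -216.7 y -246.5 z 116.3
```

Request:
send_rows:
  motion: "-24 -27 0 0 0.45;-24 -27 0 0 0.45;-24 -27 0 0 0.45;-24 -27 0 0 0.45;-24 -28 0 0 0.45;-24 -28 0 0 0.45;-24 -28 0 0 0.45;-24 -27 0 0 0.45"

```text
clock: 7.2
ee_pos: [0.4573, -0.1579, 0.2259]
eef_rot: [-0.002, 0.634, 0.773, -0.0]
wrist_force: [0.8, -1.0, 0.6]
finger_gap: 0.447
grasp_force: 0.0
```

Request:
send_rows:
  motion: "-24 -27 10 0 0.5;0 0 30 0 0.5;0 0 35 0 0.5;0 0 35 0 0.5;0 0 5 0 0.5;0 0 0 0 0.5;0 0 0 0 0.5"

```text
clock: 7.78
ee_pos: [0.4376, -0.1859, 0.1129]
eef_rot: [-0.001, 0.634, 0.773, -0.0]
wrist_force: [0.2, -0.1, 0.4]
finger_gap: 0.503
grasp_force: 0.0
```

```bash
python3 - <<'E'
from caps import *
caps()
move([.4365,-.1867],.04,None)
E
```

```text
tcp [ 0.4376 -0.1859  0.1129] [-0.001  0.634  0.773 -0.   ] f [ 0.2 -0.1  0.4] gap 0.5028184978572269
[260, 204, 42, 48, 1605] 0.07 [ 0.4364 -0.1866] [0.027 0.027] [112 116 118]
[236, 332, 36, 20, 574] 0.065 [ 0.434  -0.2822] [0.021 0.008] [56 58 58]
tcp [ 0.438  -0.186   0.1136] head 101.25 move x -0.4 y -1.6 z 73.6
```

Request:
send_rows:
  motion: "0 -1 35 0 0.5;0 0 36 0 0.5;0 0 0 0 0.5;0 0 0 0 0.1;0 0 0 0 0.1;0 0 0 0 0.1;0 0 0 0 0.1;0 0 0 0 0.1"

```text
clock: 8.5
ee_pos: [0.4373, -0.1866, 0.0434]
eef_rot: [0.002, 0.634, 0.773, 0.0]
wrist_force: [-3.2, -0.1, 11.8]
finger_gap: 0.279
grasp_force: 20.0
```

Request:
send_rows:
  motion: "0 0 -20 0 0.1;0 0 -35 0 0.1;0 0 -38 0 0.1;0 0 -38 0 0.1;0 0 -38 0 0.1;0 0 -38 0 0.1;28 22 0 0 0.1;28 22 0 0 0.1"

```text
clock: 9.17
ee_pos: [0.4692, -0.123, 0.252]
eef_rot: [0.003, 0.636, 0.772, 0.001]
wrist_force: [0.3, -1.0, -1.8]
finger_gap: 0.284
grasp_force: 20.0
```

Request:
send_rows:
  motion: "28 23 0 0 0.1;28 22 0 0 0.1;28 23 0 0 0.1;28 22 0 0 0.1;28 23 0 0 0.1;28 22 0 0 0.1;28 22 0 0 0.1;28 22 0 0 0.1"

```text
clock: 9.83
ee_pos: [0.6009, 0.1338, 0.2497]
eef_rot: [0.0, 0.634, 0.773, 0.0]
wrist_force: [1.1, -0.9, -0.8]
finger_gap: 0.285
grasp_force: 20.0
```

Request:
send_rows:
  motion: "25 22 20 0 0.1;0 0 30 0 0.1;0 0 20 0 0.1;0 0 0 0 0.1;0 0 0 0 0.1"

```text
clock: 10.25
ee_pos: [0.6171, 0.1607, 0.1791]
eef_rot: [-0.0, 0.634, 0.773, -0.0]
wrist_force: [0.5, -0.4, 0.2]
finger_gap: 0.282
grasp_force: 20.0
```

```bash
python3 - <<'E'
from caps import *
print(r.get_state()["finger_gap"],r.get_state()["grasp_force"])
move(pocket(0,1),.073,np.pi/2+YAW)
E
```

```text
0.2818385777805048 20.002842843532562
tcp [0.6171 0.1607 0.1791] head 101.24 move x 1.8 y 2.9 z 106.1 turn 0.004
```

Request:
send_rows:
  motion: "2 3 30 0 0.1;0 0 30 0 0.1;0 0 20 0 0.1;0 0 12 0 0.1;0 0 8 0 0.1;0 0 5 0 0.1;0 0 0 0 0.1;0 0 0 0 0.1"

```text
clock: 10.92
ee_pos: [0.6206, 0.1633, 0.0749]
eef_rot: [0.001, 0.635, 0.773, 0.001]
wrist_force: [0.3, -0.2, -0.5]
finger_gap: 0.284
grasp_force: 20.0
```

Request:
send_rows:
  motion: "0 0 0 0 0.45;0 0 0 0 0.45;0 0 0 0 0.45;0 0 -15 0 0.45;0 0 -30 0 0.45;0 0 -35 0 0.45;0 0 -35 0 0.45;0 0 -35 0 0.45"

```text
clock: 11.58
ee_pos: [0.6197, 0.1633, 0.2257]
eef_rot: [0.0, 0.634, 0.773, 0.0]
wrist_force: [0.5, -0.5, 0.3]
finger_gap: 0.444
grasp_force: 0.0
```

Request:
send_rows:
  motion: "-25 -25 -10 0 0.45;-25 -25 0 0 0.45;-25 -25 0 0 0.45;0 0 0 0 0.45;0 0 0 0 0.45"

```text
clock: 12.0
ee_pos: [0.5606, 0.074, 0.2347]
eef_rot: [0.001, 0.635, 0.772, 0.0]
wrist_force: [1.1, 0.4, 0.9]
finger_gap: 0.448
grasp_force: 0.0
```

```bash
python3 - <<'E'
from caps import *
caps(.07,.105)
print(pocket(0,-1),pocket(0,1))
move([.4358,-.2928],.12,None)
E
```

```text
tcp [0.5606 0.074  0.2347] [0.001 0.635 0.772 0.   ] f [1.1 0.4 0.9] gap 0.44770765501578413
[350, 99, 36, 33, 941] 0.097 [0.6211 0.1613] [0.028 0.027] [157 163 166]
[175, 179, 18, 27, 279] 0.103 [0.4731 0.0637] [0.016 0.024] [ 97 105 103]
[343, 193, 34, 34, 843] 0.096 [0.6366 0.0752] [0.028 0.027] [78 81 82]
[242, 264, 82, 17, 1219] 0.102 [ 0.5759 -0.0021] [0.076 0.016] [84 91 94]
[355, 264, 10, 13, 72] 0.09 [0.6537 0.0135] [0.004 0.001] [83 91 93]
[320, 319, 24, 33, 339] 0.104 [ 0.6395 -0.0639] [0.023 0.018] [212 224 222]
[0.63681895 0.07474296] [0.61964614 0.1630894 ]
tcp [0.5612 0.0748 0.2344] head 101.16 move x -336.4 y -194.2 z 114.4
```

Request:
send_rows:
  motion: "-31 -18 0 0 0.45;-31 -18 0 0 0.45;-31 -18 0 0 0.45;-31 -18 0 0 0.45;-31 -18 0 0 0.45;-31 -18 0 0 0.45;-31 -18 0 0 0.45;-31 -18 0 0 0.45"

```text
clock: 12.72
ee_pos: [0.4683, -0.1972, 0.2337]
eef_rot: [0.0, 0.634, 0.773, 0.0]
wrist_force: [0.3, 0.1, -0.8]
finger_gap: 0.449
grasp_force: 0.0
```

Request:
send_rows:
  motion: "-30 -17 0 0 0.45;-30 -17 0 0 0.5;-28 -16 20 0 0.5;0 0 35 0 0.5;0 0 35 0 0.5;0 0 25 0 0.5;0 0 0 0 0.5;0 0 0 0 0.5"

```text
clock: 13.38
ee_pos: [0.4368, -0.2919, 0.1181]
eef_rot: [-0.001, 0.634, 0.773, 0.0]
wrist_force: [1.1, 0.1, 0.9]
finger_gap: 0.498
grasp_force: 0.0
```

```bash
python3 - <<'E'
from caps import *
caps()
move([.4358,-.2928],.045,None)
E
```

```text
tcp [ 0.4368 -0.2919  0.1181] [-0.001  0.634  0.773  0.   ] f [1.1 0.1 0.9] gap 0.498220123851578
[385, 136, 54, 46, 1890] 0.07 [ 0.5112 -0.2301] [0.028 0.028] [253 147  53]
[260, 203, 41, 47, 1536] 0.07 [ 0.4355 -0.2929] [0.027 0.028] [117 121 122]
[249, 326, 36, 26, 785] 0.069 [ 0.4439 -0.3859] [0.024 0.011] [59 61 62]
tcp [ 0.4372 -0.2923  0.1194] head 101.28 move x -0.2 y -1.5 z 74.4
```

Request:
send_rows:
  motion: "0 -1 35 0 0.5;0 0 38 0 0.5;0 0 0 0 0.5;0 0 0 0 0.1;0 0 0 0 0.1;0 0 0 0 0.1;0 0 0 0 0.1;0 0 0 0 0.1"

```text
clock: 14.1
ee_pos: [0.4361, -0.2931, 0.0478]
eef_rot: [0.002, 0.634, 0.773, -0.0]
wrist_force: [-1.2, 0.4, 10.0]
finger_gap: 0.281
grasp_force: 20.0
```

Request:
send_rows:
  motion: "0 0 -20 0 0.1;0 0 -35 0 0.1;0 0 -38 0 0.1;0 0 -38 0 0.1;0 0 -38 0 0.1;0 0 -38 0 0.1;29 20 0 0 0.1;29 20 0 0 0.1"

```text
clock: 14.77
ee_pos: [0.4635, -0.2282, 0.2561]
eef_rot: [0.003, 0.636, 0.772, 0.0]
wrist_force: [0.3, -0.1, -1.5]
finger_gap: 0.282
grasp_force: 20.0
```

Request:
send_rows:
  motion: "29 20 0 0 0.1;29 20 0 0 0.1;29 20 0 0 0.1;29 20 0 0 0.1;29 19 0 0 0.1;29 19 0 0 0.1;30 19 0 0 0.1;30 19 0 0 0.1"

```text
clock: 15.43
ee_pos: [0.5707, 0.034, 0.2539]
eef_rot: [0.001, 0.635, 0.773, 0.0]
wrist_force: [0.0, 0.4, -0.2]
finger_gap: 0.284
grasp_force: 20.0
```

Request:
send_rows:
  motion: "30 19 20 0 0.1;0 0 30 0 0.1;0 0 20 0 0.1;0 0 0 0 0.1;0 0 0 0 0.1"

```text
clock: 15.85
ee_pos: [0.5832, 0.0653, 0.1833]
eef_rot: [-0.0, 0.634, 0.773, -0.0]
wrist_force: [-0.3, -0.6, -0.1]
finger_gap: 0.284
grasp_force: 20.0
```

```bash
python3 - <<'E'
from caps import *
print(r.get_state()["finger_gap"],r.get_state()["grasp_force"])
move(loc(-36,-45),.073,np.pi/2+YAW)
E
```

```text
0.2840436592575554 19.97590720653534
tcp [0.5832 0.0653 0.1833] head 101.24 move x -1.0 y -1.5 z 110.3 turn 0.004
```

Request:
send_rows:
  motion: "-1 -1 30 0 0.1;0 0 30 0 0.1;0 0 20 0 0.1;0 0 15 0 0.1;0 0 10 0 0.1;0 0 4 0 0.1;0 0 0 0 0.1;0 0 0 0 0.1"

```text
clock: 16.52
ee_pos: [0.5833, 0.0639, 0.075]
eef_rot: [0.001, 0.635, 0.773, 0.001]
wrist_force: [-0.9, -0.3, -0.5]
finger_gap: 0.284
grasp_force: 20.0
```

Request:
send_rows:
  motion: "0 0 0 0 0.45;0 0 0 0 0.45;0 0 0 0 0.45;0 0 -15 0 0.45;0 0 -30 0 0.45;0 0 -35 0 0.45;0 0 -35 0 0.45;0 0 -35 0 0.45"

```text
clock: 17.18
ee_pos: [0.5823, 0.0641, 0.2257]
eef_rot: [0.0, 0.635, 0.773, 0.0]
wrist_force: [0.4, 0.4, -0.2]
finger_gap: 0.452
grasp_force: 0.0
```

Request:
send_rows:
  motion: "-25 0 -10 0 0.45;-25 0 0 0 0.45;-25 0 0 0 0.45;0 0 0 0 0.45;0 0 0 0 0.45"

```text
clock: 17.6
ee_pos: [0.5972, -0.0103, 0.2339]
eef_rot: [0.0, 0.635, 0.772, 0.0]
wrist_force: [0.4, 0.2, 0.8]
finger_gap: 0.454
grasp_force: 0.0
```

```bash
python3 - <<'E'
from caps import *
caps(.07,.105)
print(loc(-35,-45))
move([.445,-.394],.12,None)
E
```

```text
tcp [ 0.5972 -0.0103  0.2339] [0.    0.635 0.772 0.   ] f [0.4 0.2 0.8] gap 0.45377387320050383
[167, 0, 324, 189, 7735] 0.102 [0.6158 0.0819] [0.275 0.196] [76 82 85]
[332, 0, 40, 28, 875] 0.099 [0.622  0.1526] [0.028 0.019] [169 175 178]
[142, 70, 21, 35, 376] 0.103 [0.4729 0.0638] [0.015 0.024] [151 162 161]
[327, 100, 34, 34, 881] 0.092 [0.6377 0.0713] [0.028 0.027] [147 152 154]
[268, 102, 31, 33, 808] 0.092 [0.5839 0.0597] [0.028 0.027] [153 158 161]
[293, 200, 55, 80, 2108] 0.098 [ 0.6362 -0.0421] [0.046 0.08 ] [90 97 92]
[0.58282945 0.06424846]
tcp [ 0.597  -0.0095  0.2338] head 101.17 move x -347.8 y -223.7 z 113.8
```

Request:
send_rows:
  motion: "-29 -19 0 0 0.45;-29 -19 0 0 0.45;-29 -19 0 0 0.45;-29 -19 0 0 0.45;-29 -19 0 0 0.45;-29 -19 0 0 0.45;-29 -19 0 0 0.45;-29 -19 0 0 0.45"

```text
clock: 18.32
ee_pos: [0.4928, -0.2669, 0.2338]
eef_rot: [0.0, 0.634, 0.773, 0.0]
wrist_force: [1.1, -0.2, 0.8]
finger_gap: 0.451
grasp_force: 0.0
```

Request:
send_rows:
  motion: "0 0 0 0.12 0.5;0 0 0 0.12 0.5;0 0 0 0.12 0.5;0 0 0 0.12 0.5;0 0 0 0.12 0.5;0 0 0 0.12 0.5;0 0 0 0.12 0.5;0 0 0 0.12 0.5"

```text
clock: 18.98
ee_pos: [0.4936, -0.2654, 0.2337]
eef_rot: [-0.0, 0.921, 0.39, 0.0]
wrist_force: [0.3, -0.6, 0.2]
finger_gap: 0.502
grasp_force: 0.0
```

Request:
send_rows:
  motion: "0 0 0 0.12 0.5;0 0 0 0.12 0.5;0 0 0 0.12 0.5;0 0 0 0.12 0.5;0 0 0 0.12 0.5;0 0 0 0 0.5;0 0 0 0 0.5;0 0 0 0 0.5"

```text
clock: 19.65
ee_pos: [0.4935, -0.266, 0.2337]
eef_rot: [-0.0, 0.994, 0.106, 0.0]
wrist_force: [0.2, -0.4, -0.3]
finger_gap: 0.499
grasp_force: 0.0
```

```bash
python3 - <<'E'
from caps import *
im,d,p=caps()
move([.445,-.394],.12,None)
cv2.imwrite("pics/w4.png",im)
E
```

```text
tcp [ 0.4935 -0.266   0.2337] [-0.     0.994  0.106  0.   ] f [ 0.2 -0.4 -0.3] gap 0.499164241774499
[9, 0, 65, 136, 3900] 0.077 [ 0.5593 -0.0223] [0.118 0.035] [88 96 99]
[445, 0, 61, 69, 1928] 0.077 [ 0.6692 -0.3972] [0.054 0.052] [156 169 161]
[419, 3, 43, 72, 797] 0.077 [ 0.6595 -0.3783] [0.05  0.038] [217 224 217]
[394, 119, 37, 30, 874] 0.07 [ 0.5763 -0.378 ] [0.027 0.028] [177 182 185]
[325, 128, 30, 29, 669] 0.062 [ 0.5533 -0.3114] [0.027 0.027] [192 207 211]
[237, 151, 29, 31, 680] 0.07 [ 0.5121 -0.23  ] [0.027 0.027] [182  83  34]
[469, 209, 91, 78, 4464] 0.057 [ 0.4789 -0.5317] [0.085 0.085] [238 241 240]
[375, 242, 31, 16, 362] 0.07 [ 0.4536 -0.3935] [0.012 0.024] [65 66 67]
[496, 319, 23, 8, 97] 0.057 [ 0.3982 -0.5488] [0.01  0.025] [239 245 244]
[338, 338, 13, 14, 133] 0.069 [ 0.332 -0.375] [0.008 0.004] [127 139 146]
tcp [ 0.4934 -0.2662  0.2337] head 12.07 move x -74.1 y 114.9 z 113.7
```

Request:
send_rows:
  motion: "-18 29 0 0 0.5;-18 29 0 0 0.5;-19 29 0 0 0.5;-19 28 14 0 0.5;0 0 35 0 0.5;0 0 35 0 0.5;0 0 25 0 0.5;0 0 0 0 0.5"

```text
clock: 20.37
ee_pos: [0.4428, -0.3928, 0.12]
eef_rot: [-0.003, 0.995, 0.104, -0.002]
wrist_force: [0.2, 0.3, -0.5]
finger_gap: 0.499
grasp_force: 0.0
```

Request:
send_rows:
  motion: "0 0 0 0 0.5;0 0 0 0 0.5"

```text
clock: 20.53
ee_pos: [0.4452, -0.3948, 0.1262]
eef_rot: [0.001, 0.995, 0.104, 0.001]
wrist_force: [0.7, -0.1, 0.5]
finger_gap: 0.502
grasp_force: 0.0
```

```bash
python3 - <<'E'
from caps import *
im,d,p=caps()
move([.445,-.394],.045,None)
E
```

```text
tcp [ 0.4452 -0.3948  0.1262] [0.001 0.995 0.104 0.001] f [ 0.7 -0.1  0.5] gap 0.5017554543497746
[278, 0, 46, 49, 1866] 0.07 [ 0.5742 -0.3783] [0.024 0.027] [205 211 213]
[166, 10, 49, 53, 1917] 0.062 [ 0.5528 -0.3118] [0.028 0.028] [254 254 254]
[23, 49, 65, 50, 2498] 0.07 [ 0.5118 -0.2303] [0.028 0.029] [250 135  49]
[264, 199, 40, 45, 1422] 0.07 [ 0.4456 -0.395 ] [0.028 0.027] [115 119 121]
[226, 324, 74, 28, 1554] 0.074 [ 0.3463 -0.3995] [0.013 0.04 ] [119 130 137]
tcp [ 0.4453 -0.3949  0.1266] head 11.91 move x -0.1 y -0.9 z 81.6
```

Request:
send_rows:
  motion: "0 0 35 0 0.5;0 0 35 0 0.5;0 0 9 0 0.5;0 0 0 0 0.5;0 0 0 0 0.1;0 0 0 0 0.1;0 0 0 0 0.1;0 0 0 0 0.1"

```text
clock: 21.25
ee_pos: [0.445, -0.3949, 0.0472]
eef_rot: [0.001, 0.995, 0.103, 0.001]
wrist_force: [-0.7, -1.4, 4.7]
finger_gap: 0.285
grasp_force: 20.0
```

Request:
send_rows:
  motion: "0 0 0 0 0.1;0 0 -20 0 0.1;0 0 -35 0 0.1;0 0 -38 0 0.1;0 0 -38 0 0.1;0 0 -38 0 0.1;0 0 -38 0 0.1;0 0 -5 0 0.1"

```text
clock: 21.92
ee_pos: [0.4456, -0.3956, 0.265]
eef_rot: [0.004, 0.995, 0.103, 0.003]
wrist_force: [0.8, -0.6, -0.9]
finger_gap: 0.284
grasp_force: 20.0
```

Request:
send_rows:
  motion: "0 0 0 -0.12 0.1;0 0 0 -0.12 0.1;0 0 0 -0.12 0.1;0 0 0 -0.12 0.1;0 0 0 -0.12 0.1;0 0 0 -0.12 0.1;0 0 0 -0.12 0.1;0 0 0 -0.12 0.1"

```text
clock: 22.58
ee_pos: [0.4443, -0.3942, 0.2576]
eef_rot: [-0.0, 0.833, 0.553, 0.0]
wrist_force: [-0.5, 0.9, -1.2]
finger_gap: 0.289
grasp_force: 20.0
```

Request:
send_rows:
  motion: "0 0 0 -0.12 0.1;0 0 0 -0.12 0.1;0 0 0 -0.12 0.1;0 0 0 -0.12 0.1;0 0 0 -0.12 0.1;0 0 0 0 0.1;0 0 0 0 0.1"

```text
clock: 23.17
ee_pos: [0.4444, -0.3942, 0.2576]
eef_rot: [-0.0, 0.636, 0.772, 0.0]
wrist_force: [-0.1, -1.0, -0.9]
finger_gap: 0.285
grasp_force: 20.0
```

```bash
python3 - <<'E'
from caps import *
s=r.get_state();print(s["finger_gap"],s["grasp_force"])
move(loc(-36,45),.26,np.pi/2+YAW)
E
```

```text
0.284997255697069 19.98890072107315
tcp [ 0.4444 -0.3942  0.2576] head 101.01 move x 513.6 y 222.5 z -2.4 turn 0.000
```

Request:
send_rows:
  motion: "34 15 0 0 0.1;34 15 0 0 0.1;34 15 0 0 0.1;34 15 0 0 0.1;34 15 0 0 0.1;34 15 0 0 0.1;34 15 0 0 0.1;34 15 0 0 0.1"

```text
clock: 23.83
ee_pos: [0.5092, -0.1024, 0.2579]
eef_rot: [0.0, 0.636, 0.771, 0.0]
wrist_force: [0.9, -0.8, -1.1]
finger_gap: 0.285
grasp_force: 20.0
```

Request:
send_rows:
  motion: "34 15 0 0 0.1;34 15 0 0 0.1;34 15 0 0 0.1;34 15 0 0 0.1;34 15 0 0 0.1;34 14 0 0 0.1;34 14 0 0 0.1;0 0 10 0 0.1"

```text
clock: 24.5
ee_pos: [0.5649, 0.1546, 0.2488]
eef_rot: [0.001, 0.635, 0.773, 0.002]
wrist_force: [-0.1, -0.0, -1.7]
finger_gap: 0.281
grasp_force: 20.0
```

Request:
send_rows:
  motion: "0 0 30 0 0.1;0 0 30 0 0.1;0 0 0 0 0.1;0 0 0 0 0.1"

```text
clock: 24.83
ee_pos: [0.5635, 0.1491, 0.1871]
eef_rot: [-0.001, 0.636, 0.772, -0.001]
wrist_force: [0.4, -1.1, -0.4]
finger_gap: 0.286
grasp_force: 20.0
```

```bash
python3 - <<'E'
from caps import *
s=r.get_state();print(s["finger_gap"],s["grasp_force"])
move(loc(-36,45),.077,np.pi/2+YAW)
E
```

```text
0.2861638838444994 19.989598095417023
tcp [0.5635 0.1491 0.1871] head 101.08 move x 3.1 y 1.8 z 110.1 turn 0.001
```

Request:
send_rows:
  motion: "3 2 30 0 0.1;0 0 30 0 0.1;0 0 20 0 0.1;0 0 15 0 0.1;0 0 10 0 0.1;0 0 4 0 0.1;0 0 0 0 0.1;0 0 0 0 0.1"

```text
clock: 25.5
ee_pos: [0.566, 0.1526, 0.0799]
eef_rot: [0.001, 0.635, 0.773, 0.001]
wrist_force: [-0.4, -0.1, -0.2]
finger_gap: 0.284
grasp_force: 20.0
```

Request:
send_rows:
  motion: "0 0 0 0 0.45;0 0 0 0 0.45;0 0 0 0 0.45;0 0 -15 0 0.45;0 0 -30 0 0.45;0 0 -35 0 0.45;0 0 -35 0 0.45;0 0 -35 0 0.45"

```text
clock: 26.17
ee_pos: [0.565, 0.1526, 0.2308]
eef_rot: [0.0, 0.635, 0.773, 0.0]
wrist_force: [-0.0, 0.2, 0.5]
finger_gap: 0.451
grasp_force: 0.0
```

Request:
send_rows:
  motion: "-25 0 -10 0 0.45;-25 0 0 0 0.45;-25 0 0 0 0.45;0 0 0 0 0.45;0 0 0 0 0.45"

```text
clock: 26.58
ee_pos: [0.5799, 0.0782, 0.239]
eef_rot: [0.0, 0.635, 0.772, 0.0]
wrist_force: [-0.2, 0.1, 0.1]
finger_gap: 0.453
grasp_force: 0.0
```

```bash
python3 - <<'E'
from caps import *
caps(.07,.105)
print(loc(-35,45))
move([.576,-.378],.12,None)
E
```

```text
tcp [0.5799 0.0782 0.239 ] [0.    0.635 0.772 0.   ] f [-0.2  0.1  0.1] gap 0.45257228795068577
[269, 100, 31, 33, 779] 0.097 [0.5672 0.1503] [0.027 0.027] [176 182 185]
[328, 100, 35, 33, 875] 0.097 [0.6212 0.1608] [0.027 0.028] [163 169 171]
[543, 140, 17, 9, 108] 0.075 [0.8262 0.1752] [0.014 0.006] [229 114  33]
[155, 177, 18, 28, 282] 0.103 [0.4732 0.0644] [0.015 0.025] [ 97 106 103]
[323, 193, 32, 33, 803] 0.095 [0.6368 0.0749] [0.027 0.027] [79 81 83]
[269, 194, 29, 33, 761] 0.095 [0.5834 0.0631] [0.027 0.028] [80 82 84]
[201, 263, 11, 14, 84] 0.093 [ 0.5166 -0.0135] [0.004 0.002] [82 89 91]
[243, 263, 80, 16, 1178] 0.102 [0.595  0.0015] [0.076 0.016] [84 92 94]
[354, 263, 11, 14, 84] 0.093 [0.6735 0.0172] [0.005 0.001] [84 91 94]
[301, 319, 33, 31, 516] 0.104 [ 0.645  -0.0638] [0.033 0.018] [216 228 226]
[0.56565664 0.15259491]
tcp [0.5798 0.0791 0.2388] head 101.17 move x -447.7 y -92.3 z 118.8
```

Request:
send_rows:
  motion: "-37 -8 0 0 0.45;-37 -8 0 0 0.45;-37 -8 0 0 0.45;-37 -8 0 0 0.45;-37 -8 0 0 0.45;-37 -8 0 0 0.45;-37 -8 0 0 0.45;-37 -8 0 0 0.45"

```text
clock: 27.3
ee_pos: [0.5748, -0.2243, 0.2388]
eef_rot: [-0.0, 0.634, 0.773, 0.0]
wrist_force: [-0.0, 0.0, -0.1]
finger_gap: 0.453
grasp_force: 0.0
```

Request:
send_rows:
  motion: "-37 -7 0 0 0.45;-37 -7 0 0 0.5;-37 -7 0 0 0.5;-37 -7 14 0 0.5;0 0 35 0 0.5;0 0 35 0 0.5;0 0 30 0 0.5;0 0 0 0 0.5"

```text
clock: 27.97
ee_pos: [0.5745, -0.3718, 0.1185]
eef_rot: [-0.005, 0.634, 0.773, 0.0]
wrist_force: [-0.6, 0.4, -1.0]
finger_gap: 0.499
grasp_force: 0.0
```

Request:
send_rows:
  motion: "0 0 0 0 0.5;0 0 0 0 0.5"

```text
clock: 28.13
ee_pos: [0.5772, -0.3741, 0.1266]
eef_rot: [0.001, 0.634, 0.773, 0.0]
wrist_force: [0.0, -0.2, -0.7]
finger_gap: 0.499
grasp_force: 0.0
```

```bash
python3 - <<'E'
from caps import *
im,d,p=caps()
move([.576,-.378],.047,None)
E
```

```text
tcp [ 0.5772 -0.3741  0.1266] [0.001 0.634 0.773 0.   ] f [ 0.  -0.2 -0.7] gap 0.49855044354517675
[210, 0, 33, 10, 238] 0.061 [ 0.5142 -0.2421] [0.013 0.004] [76 32 12]
[244, 106, 41, 42, 1356] 0.062 [ 0.5526 -0.3117] [0.027 0.027] [254 254 254]
[260, 203, 39, 46, 1433] 0.07 [ 0.5759 -0.378 ] [0.027 0.027] [108 112 113]
[352, 223, 82, 42, 1051] 0.077 [ 0.6565 -0.374 ] [0.044 0.029] [226 230 226]
[420, 242, 24, 16, 197] 0.075 [ 0.6841 -0.3702] [0.01  0.008] [146 158 151]
[40, 319, 39, 36, 1200] 0.057 [ 0.4208 -0.5051] [0.032 0.038] [242 245 244]
tcp [ 0.5773 -0.3744  0.1272] head 101.27 move x -3.3 y -2.0 z 80.2
```

Request:
send_rows:
  motion: "-3 -2 35 0 0.5;0 0 35 0 0.5;0 0 10 0 0.5;0 0 0 0 0.5;0 0 0 0 0.1;0 0 0 0 0.1;0 0 0 0 0.1;0 0 0 0 0.1"

```text
clock: 28.85
ee_pos: [0.5754, -0.3781, 0.0465]
eef_rot: [0.001, 0.634, 0.773, 0.0]
wrist_force: [2.2, 0.1, 6.8]
finger_gap: 0.288
grasp_force: 20.0
```

Request:
send_rows:
  motion: "0 0 0 0 0.1;0 0 -20 0 0.1;0 0 -35 0 0.1;0 0 -38 0 0.1;0 0 -38 0 0.1;0 0 -38 0 0.1;0 0 -38 0 0.1;0 0 0 0 0.1"

```text
clock: 29.52
ee_pos: [0.5764, -0.3789, 0.2607]
eef_rot: [0.006, 0.634, 0.773, 0.0]
wrist_force: [-0.8, -0.1, -0.9]
finger_gap: 0.285
grasp_force: 20.0
```

Request:
send_rows:
  motion: "36 17 0 0 0.1;36 17 0 0 0.1;36 17 0 0 0.1;36 17 0 0 0.1;36 17 0 0 0.1;36 17 0 0 0.1;36 17 0 0 0.1;36 17 0 0 0.1"

```text
clock: 30.18
ee_pos: [0.652, -0.0667, 0.252]
eef_rot: [0.0, 0.635, 0.773, 0.0]
wrist_force: [0.2, -0.2, -1.8]
finger_gap: 0.279
grasp_force: 20.0
```

Request:
send_rows:
  motion: "36 17 0 0 0.1;36 17 0 0 0.1;36 17 0 0 0.1;36 17 10 0 0.1;0 0 30 0 0.1;0 0 30 0 0.1;0 0 0 0 0.1;0 0 0 0 0.1"

```text
clock: 30.85
ee_pos: [0.6902, 0.0858, 0.1811]
eef_rot: [-0.001, 0.634, 0.773, -0.001]
wrist_force: [-0.2, -0.1, 0.6]
finger_gap: 0.284
grasp_force: 20.0
```

```bash
python3 - <<'E'
from caps import *
s=r.get_state();print(s["finger_gap"],s["grasp_force"])
move(loc(76,-45),.074,np.pi/2+YAW)
E
```

```text
0.2835395563037699 19.997898638248444
tcp [0.6902 0.0858 0.1811] head 101.23 move x -0.6 y 1.5 z 107.1 turn 0.004
```

Request:
send_rows:
  motion: "-1 1 30 0 0.1;0 0 30 0 0.1;0 0 20 0 0.1;0 0 14 0 0.1;0 0 9 0 0.1;0 0 4 0 0.1;0 0 0 0 0.1;0 0 0 0 0.1"

```text
clock: 31.52
ee_pos: [0.6926, 0.0848, 0.0763]
eef_rot: [0.001, 0.635, 0.773, 0.001]
wrist_force: [0.4, -0.6, -1.3]
finger_gap: 0.284
grasp_force: 20.0
```

Request:
send_rows:
  motion: "0 0 0 0 0.45;0 0 0 0 0.45;0 0 0 0 0.45;0 0 -15 0 0.45;0 0 -30 0 0.45;0 0 -35 0 0.45;0 0 -35 0 0.45;0 0 -35 0 0.45"

```text
clock: 32.18
ee_pos: [0.6916, 0.085, 0.2267]
eef_rot: [0.0, 0.635, 0.773, 0.0]
wrist_force: [0.2, -0.6, -0.4]
finger_gap: 0.446
grasp_force: 0.0
```

Request:
send_rows:
  motion: "-25 0 -10 0 0.45;-25 0 0 0 0.45;-25 0 0 0 0.45;0 0 0 0 0.45;0 0 0 0 0.45"

```text
clock: 32.6
ee_pos: [0.7065, 0.0103, 0.2349]
eef_rot: [0.0, 0.635, 0.772, 0.0]
wrist_force: [0.8, -0.4, -0.7]
finger_gap: 0.451
grasp_force: 0.0
```

```bash
python3 - <<'E'
from caps import *
caps(.07,.105)
print(loc(75,-45))
move([.5527,-.3117],.12,None)
im,d,p=snap("side");cv2.imwrite("pics/side2.png",im)
E
```

```text
tcp [0.7065 0.0103 0.2349] [0.    0.635 0.772 0.   ] f [ 0.8 -0.4 -0.7] gap 0.45109283751693036
[24, 0, 323, 188, 7633] 0.102 [0.615  0.0813] [0.275 0.195] [72 78 80]
[127, 0, 45, 28, 975] 0.099 [0.5682 0.142 ] [0.028 0.02 ] [152 157 160]
[197, 0, 39, 28, 852] 0.1 [0.6223 0.1524] [0.027 0.019] [173 180 183]
[497, 0, 37, 31, 579] 0.103 [0.8675 0.1985] [0.012 0.014] [141  94  57]
[442, 35, 112, 31, 997] 0.075 [0.8701 0.1752] [0.101 0.007] [232 122  41]
[7, 66, 21, 38, 379] 0.104 [0.4716 0.065 ] [0.014 0.025] [121 131 128]
[204, 100, 34, 33, 871] 0.092 [0.6378 0.0712] [0.027 0.027] [149 154 157]
[142, 102, 38, 33, 972] 0.092 [0.5841 0.0592] [0.028 0.027] [142 146 149]
[268, 102, 32, 34, 801] 0.092 [0.6939 0.0798] [0.027 0.027] [151 156 159]
[176, 199, 57, 70, 2246] 0.097 [ 0.6354 -0.0345] [0.048 0.067] [92 98 93]
[0.69080844 0.08523745]
tcp [0.7064 0.0113 0.2348] head 101.18 move x -287.1 y -213.4 z 114.8
```

View pics/side2.png

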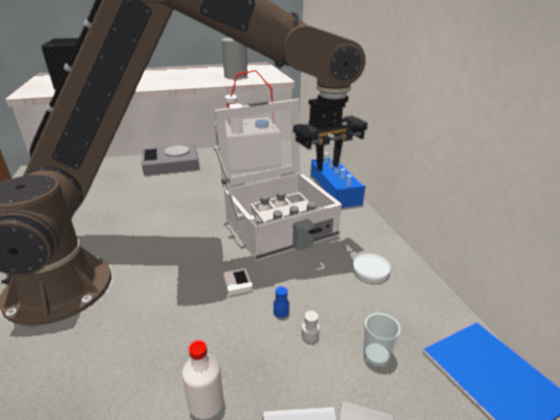

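The side view shows five caps in the tray, around px (285,205). Only the blue look-alike at (281,302) and the weight at (311,326) are left on the bench. I'll take the weight next.

Request:
send_rows:
  motion: "-29 -21 0 0 0.45;-29 -21 0 0 0.45;-29 -21 0 0 0.45;-29 -21 0 0 0.45;-29 -21 0 0 0.45;-29 -21 0 0 0.45;-29 -22 0 0 0.45;-29 -22 0 0 0.45"

```text
clock: 33.37
ee_pos: [0.5843, -0.2494, 0.2349]
eef_rot: [0.0, 0.634, 0.773, 0.0]
wrist_force: [0.1, -0.3, -0.0]
finger_gap: 0.447
grasp_force: 0.0
```

Request:
send_rows:
  motion: "-28 -22 0 0 0.5;-27 -21 14 0 0.5;0 0 35 0 0.5;0 0 35 0 0.5;0 0 30 0 0.5;0 0 0 0 0.5;0 0 0 0 0.5;0 0 0 0 0.5"

```text
clock: 34.03
ee_pos: [0.5545, -0.3114, 0.1225]
eef_rot: [0.001, 0.634, 0.773, 0.0]
wrist_force: [0.5, -0.5, 0.6]
finger_gap: 0.501
grasp_force: 0.0
```

```bash
python3 - <<'E'
from caps import *
im,d,p=caps()
move([.5527,-.3117],.038,None)
E
```

```text
tcp [ 0.5545 -0.3114  0.1225] [0.001 0.634 0.773 0.   ] f [ 0.5 -0.5  0.6] gap 0.5006227217755953
[218, 67, 46, 47, 1712] 0.07 [ 0.5115 -0.23  ] [0.027 0.027] [254 181  91]
[260, 199, 40, 43, 1312] 0.062 [ 0.5525 -0.3116] [0.028 0.028] [194 209 213]
tcp [ 0.5546 -0.3116  0.1229] head 101.28 move x 0.2 y -1.9 z 84.9
```

Request:
send_rows:
  motion: "0 -2 35 0 0.5;0 0 35 0 0.5;0 0 14 0 0.5;0 0 0 0 0.5;0 0 0 0 0.1;0 0 0 0 0.1;0 0 0 0 0.1;0 0 0 0 0.1"
  squeeze: 25

```text
clock: 34.75
ee_pos: [0.5523, -0.3124, 0.0385]
eef_rot: [0.001, 0.634, 0.773, 0.0]
wrist_force: [1.2, 0.5, 7.0]
finger_gap: 0.29
grasp_force: 25.0
```

Request:
send_rows:
  motion: "0 0 0 0 0.1;0 0 -20 0 0.1;0 0 -35 0 0.1;0 0 -38 0 0.1;0 0 -38 0 0.1;0 0 -38 0 0.1;0 0 -38 0 0.1;0 0 -5 0 0.1"

```text
clock: 35.42
ee_pos: [0.5529, -0.3129, 0.2565]
eef_rot: [0.005, 0.634, 0.773, 0.0]
wrist_force: [0.1, -0.2, -1.1]
finger_gap: 0.29
grasp_force: 25.0
```

Request:
send_rows:
  motion: "35 16 0 0 0.1;35 16 0 0 0.1;35 16 0 0 0.1;35 16 0 0 0.1;35 16 0 0 0.1;35 16 0 0 0.1;35 17 0 0 0.1;35 17 0 0 0.1"

```text
clock: 36.08
ee_pos: [0.6244, -0.0101, 0.2489]
eef_rot: [0.0, 0.635, 0.773, 0.0]
wrist_force: [0.3, -1.0, -2.0]
finger_gap: 0.285
grasp_force: 25.0
```

Request:
send_rows:
  motion: "35 17 0 0 0.1;35 17 0 0 0.1;34 17 0 0 0.1;34 17 10 0 0.1;34 17 30 0 0.1;0 0 30 0 0.1;0 0 0 0 0.1;0 0 0 0 0.1"

```text
clock: 36.75
ee_pos: [0.6722, 0.168, 0.1819]
eef_rot: [-0.001, 0.634, 0.773, -0.001]
wrist_force: [-0.0, -0.3, -0.8]
finger_gap: 0.289
grasp_force: 25.0
```

```bash
python3 - <<'E'
from caps import *
s=r.get_state();print(s["finger_gap"],s["grasp_force"])
move(loc(76,45),.069,np.pi/2+YAW)
E
```

```text
0.28940372317659946 24.99974548816681
tcp [0.6722 0.168  0.1819] head 101.26 move x 5.2 y 3.5 z 112.9 turn 0.004
```

Request:
send_rows:
  motion: "5 3 30 0 0.1;0 0 30 0 0.1;0 0 20 0 0.1;0 0 15 0 0.1;0 0 11 0 0.1;0 0 5 0 0.1;0 0 0 0 0.1;0 0 0 0 0.1"

```text
clock: 37.42
ee_pos: [0.6756, 0.1733, 0.0734]
eef_rot: [0.001, 0.635, 0.773, 0.001]
wrist_force: [-1.0, 0.3, -1.4]
finger_gap: 0.286
grasp_force: 25.0
```

Request:
send_rows:
  motion: "0 0 0 0 0.45;0 0 0 0 0.45;0 0 0 0 0.45;0 0 -15 0 0.45;0 0 -30 0 0.45;0 0 -35 0 0.45;0 0 -35 0 0.45;0 0 -35 0 0.45"

```text
clock: 38.08
ee_pos: [0.6747, 0.1737, 0.224]
eef_rot: [0.0, 0.634, 0.773, 0.0]
wrist_force: [0.5, 0.0, 1.0]
finger_gap: 0.452
grasp_force: 0.0
```

Request:
send_rows:
  motion: "-25 -25 -10 0 0.3;-25 -25 0 0 0.1;-25 -25 0 0 0;0 -25 0 0 0;0 -25 0 0 0;0 0 0 0 0;0 0 0 0 0"

```text
clock: 38.67
ee_pos: [0.5666, 0.0755, 0.233]
eef_rot: [0.001, 0.635, 0.773, 0.001]
wrist_force: [-0.8, 0.7, 0.3]
finger_gap: 0.026
grasp_force: 0.0
```

```bash
python3 - <<'E'
from caps import *
im,d,p=caps(.07,.105)
cv2.imwrite("pics/w5.png",im)
print(loc(75,45))
P=cloud(d,p)
# knee pin: dark points with z .12-.20 near local (-150,46)
L=(P[...,:2]-C)@RC*1000
m=(d>0)&(P[...,2]>.12)&(P[...,2]<.25)&(L[...,0]<-136)&(L[...,0]>-175)&(L[...,1]>-40)&(L[...,1]<140)
for g in np.arange(-20,140,10):
    k=m&(abs(L[...,1]-g)<5)
    if k.sum()>5:print(g,k.sum(),np.percentile(P[k][:,2],[5,50,95]).round(3),np.percentile(L[k][:,0],[2,50,98]).round(0),np.median(im[k],0))
w=loc(-150,46);print(w,proj([*w,.173],p))
move(loc(-150,30),.26,np.pi/2+YAW)
E
```

```text
tcp [0.5666 0.0755 0.233 ] [0.001 0.635 0.773 0.001] f [-0.8  0.7  0.3] gap 0.025999253673512527
[284, 101, 32, 33, 820] 0.097 [0.5672 0.1498] [0.027 0.027] [171 178 180]
[343, 101, 37, 33, 944] 0.097 [0.6211 0.1605] [0.027 0.027] [156 161 164]
[402, 100, 39, 32, 978] 0.089 [0.676  0.1721] [0.027 0.027] [235 243 243]
[168, 179, 18, 28, 289] 0.103 [0.4732 0.0643] [0.015 0.024] [ 95 102 102]
[283, 195, 29, 34, 801] 0.095 [0.5831 0.0627] [0.027 0.027] [79 81 83]
[337, 194, 34, 34, 847] 0.095 [0.6367 0.0744] [0.027 0.027] [78 80 81]
[394, 196, 38, 34, 931] 0.095 [0.6929 0.0833] [0.027 0.027] [135 139 141]
[280, 266, 6, 15, 90] 0.101 [ 0.582  -0.0008] [0.005 0.002] [80 86 89]
[0.67363563 0.1735839 ]
-10 60 [0.12  0.124 0.128] [-151. -149. -147.] [125. 134. 132.]
0 131 [0.121 0.131 0.138] [-151. -148. -147.] [48. 53. 52.]
10 182 [0.126 0.14  0.148] [-151. -148. -147.] [47. 51. 50.]
20 213 [0.136 0.15  0.159] [-152. -148. -147.] [48. 52. 51.]
30 246 [0.147 0.16  0.169] [-152. -148. -147.] [48.5 52.5 51. ]
40 544 [0.165 0.178 0.181] [-161. -149. -141.] [67.5 69.  70. ]
50 704 [0.168 0.18  0.185] [-161. -147. -141.] [92. 95. 94.]
60 368 [0.174 0.188 0.195] [-157. -143. -142.] [52. 58. 57.]
70 410 [0.183 0.195 0.202] [-146. -143. -142.] [47. 51. 50.]
80 482 [0.19  0.204 0.21 ] [-147. -143. -142.] [48.  51.5 51. ]
90 575 [0.198 0.211 0.218] [-147. -143. -142.] [48. 51. 50.]
100 104 [0.203 0.208 0.219] [-146. -143. -142.] [46.  49.5 48. ]
[0.45257871 0.1316335 ] [124.96630904 109.62538876]
tcp [0.5674 0.0758 0.2327] head 101.22 move x 61.1 y -101.8 z -27.3 turn 0.004
```

View pics/w5.png

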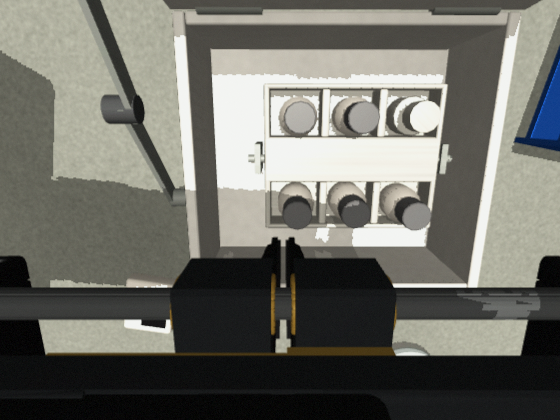

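All six pockets are filled and the tray is level: cap tops are at 0.095–0.097 on both sides. The stay's knee pin is at px (124,109), in the expected place. Next I'll break the stay.

Request:
send_rows:
  motion: "14 -20 0 0 0;14 -20 0 0 0;14 -20 0 0 0;14 -20 0 0 0;13 -22 0 0 0;0 0 15 0 0;0 0 0 0 0;0 0 0 0 0"

```text
clock: 39.38
ee_pos: [0.4542, 0.1239, 0.2168]
eef_rot: [-0.0, 0.634, 0.773, -0.0]
wrist_force: [0.6, -0.3, 0.1]
finger_gap: 0.007
grasp_force: 0.0
```

```bash
python3 - <<'E'
from caps import *
move(loc(-151,41),.184,np.pi/2+YAW)
E
```

```text
tcp [0.4542 0.1239 0.2168] head 101.27 move x 2.9 y -1.1 z 32.8 turn 0.005
```

Request:
send_rows:
  motion: "3 -1 15 0 0;0 0 15 0 0;0 0 4 0 0;4 0 4 0 0;4 0 4 0 0;4 0 4 0 0;0 0 0 0 0"

```text
clock: 39.97
ee_pos: [0.4496, 0.1387, 0.1706]
eef_rot: [0.0, 0.634, 0.773, 0.0]
wrist_force: [-1.0, -0.8, -0.4]
finger_gap: 0.007
grasp_force: 0.8
```

Request:
send_rows:
  motion: "4 0 4 0 0;4 0 4 0 0;4 0 4 0 0;3 0 5 0 0;0 0 0 0 0;0 0 0 0 0"

```text
clock: 40.47
ee_pos: [0.4437, 0.1519, 0.1531]
eef_rot: [-0.002, 0.634, 0.773, -0.003]
wrist_force: [-12.0, -10.0, -1.1]
finger_gap: 0.007
grasp_force: 7.9
```

```bash
cat > stay.py <<'E'
from caps import *
def stay():
    s=r.get_state();e=s["ee_pos"];print("tcp loc",((e[:2]-C)@RC*1000).round(1),e[2].round(4),"f",s["wrist_force"].round(1))
    for n in("scene","side","wrist"):
        im,d,p=snap(n);P=cloud(d,p);L=(P[...,:2]-C)@RC*1000
        m=(d>0)&(P[...,2]>.07)&(P[...,2]<.27)&(L[...,0]<-138)&(L[...,0]>-163)&(L[...,1]>-40)&(L[...,1]<180)
        print(n,[(g,int(k.sum()),*np.percentile(P[k][:,2],[5,50,95]).round(3)) for g in range(-30,150,20) for k in[m&(abs(L[...,1]-g)<6)] if k.sum()>4])
stay()
E
python3 stay.py
```

```text
tcp loc [-154.8   67.6] 0.1531 f [-12.  -10.   -1.1]
scene [(-30, 16, np.float64(0.096), np.float64(0.104), np.float64(0.109)), (-10, 12, np.float64(0.101), np.float64(0.109), np.float64(0.117)), (30, 14, np.float64(0.25), np.float64(0.253), np.float64(0.26)), (70, 12, np.float64(0.174), np.float64(0.193), np.float64(0.268)), (90, 31, np.float64(0.174), np.float64(0.254), np.float64(0.258))]
side [(-30, 22, np.float64(0.09), np.float64(0.101), np.float64(0.106)), (-10, 12, np.float64(0.101), np.float64(0.11), np.float64(0.116)), (10, 13, np.float64(0.107), np.float64(0.119), np.float64(0.124)), (30, 73, np.float64(0.13), np.float64(0.245), np.float64(0.256)), (50, 104, np.float64(0.139), np.float64(0.202), np.float64(0.261)), (70, 19, np.float64(0.14), np.float64(0.154), np.float64(0.182))]
wrist [(70, 122, np.float64(0.147), np.float64(0.189), np.float64(0.23)), (90, 7214, np.float64(0.251), np.float64(0.256), np.float64(0.269)), (110, 595, np.float64(0.228), np.float64(0.243), np.float64(0.248)), (130, 503, np.float64(0.239), np.float64(0.242), np.float64(0.243))]
```

Request:
send_rows:
  motion: "-6 0 -8 0 0;-6 0 -20 0 0;-6 0 -30 0 0;-6 0 -30 0 0;-25 0 -20 0 0;-25 0 0 0 0;0 0 0 0 0;0 0 0 0 0"

```text
clock: 41.28
ee_pos: [0.4615, 0.0797, 0.2626]
eef_rot: [0.001, 0.635, 0.772, 0.001]
wrist_force: [0.2, 0.8, 0.7]
finger_gap: 0.004
grasp_force: 0.0
```

```bash
python3 stay.py; python3 - <<'E'
from h import *
im,d,p=snap("wrist");cv2.imwrite("pics/w6.png",im)
E
```

```text
tcp loc [-151.1   -6.7] 0.2626 f [0.2 0.8 0.7]
scene [(-30, 18, np.float64(0.099), np.float64(0.105), np.float64(0.109)), (-10, 14, np.float64(0.098), np.float64(0.11), np.float64(0.119)), (10, 13, np.float64(0.109), np.float64(0.121), np.float64(0.129)), (30, 14, np.float64(0.119), np.float64(0.13), np.float64(0.139)), (50, 12, np.float64(0.131), np.float64(0.143), np.float64(0.148)), (70, 27, np.float64(0.14), np.float64(0.158), np.float64(0.175)), (90, 17, np.float64(0.173), np.float64(0.197), np.float64(0.209))]
side [(-30, 24, np.float64(0.09), np.float64(0.101), np.float64(0.104)), (-10, 18, np.float64(0.103), np.float64(0.114), np.float64(0.268)), (10, 13, np.float64(0.107), np.float64(0.121), np.float64(0.181)), (30, 11, np.float64(0.12), np.float64(0.131), np.float64(0.137)), (50, 14, np.float64(0.129), np.float64(0.142), np.float64(0.149)), (70, 25, np.float64(0.141), np.float64(0.154), np.float64(0.169)), (90, 21, np.float64(0.171), np.float64(0.196), np.float64(0.21)), (110, 30, np.float64(0.209), np.float64(0.238), np.float64(0.246))]
wrist [(-30, 136, np.float64(0.099), np.float64(0.102), np.float64(0.104)), (-10, 42, np.float64(0.109), np.float64(0.112), np.float64(0.115)), (10, 155, np.float64(0.12), np.float64(0.264), np.float64(0.27)), (30, 52, np.float64(0.129), np.float64(0.132), np.float64(0.135)), (50, 65, np.float64(0.139), np.float64(0.142), np.float64(0.145)), (70, 378, np.float64(0.149), np.float64(0.152), np.float64(0.168)), (90, 167, np.float64(0.19), np.float64(0.2), np.float64(0.21)), (110, 484, np.float64(0.227), np.float64(0.242), np.float64(0.247))]
```

View pics/w6.png

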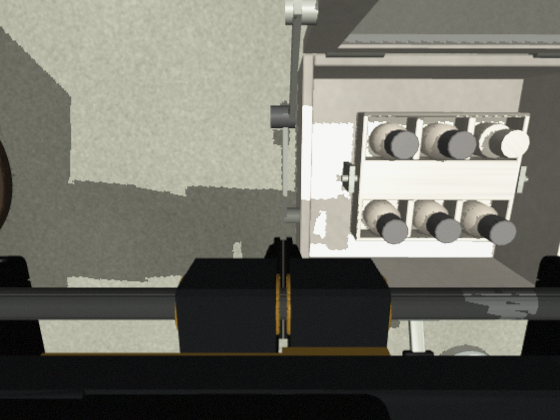

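The stay is broken: the lower bar is now about 27° above level and the upper about 65°, a bend of roughly 0.8 rad. I'll go over and behind the lid.

Request:
send_rows:
  motion: "0 0 -38 0 0;0 0 -38 0 0;0 0 -39 0 0;10 38 -5 0 0;10 38 0 0 0;10 38 0 0 0;10 37 0 0 0;0 0 0 0 0"

```text
clock: 42.15
ee_pos: [0.6052, 0.1519, 0.3788]
eef_rot: [-0.001, 0.634, 0.774, -0.001]
wrist_force: [0.1, -0.0, 0.0]
finger_gap: 0.006
grasp_force: 0.0
```

```bash
cat > lid.py <<'E'
from caps import *
def lid():
    s=r.get_state();e=s["ee_pos"];print("tcp loc",((e[:2]-C)@RC*1000).round(1),e[2].round(4),"f",s["wrist_force"].round(1))
    for n in("scene","side"):
        im,d,p=snap(n);P=cloud(d,p);L=np.dstack([(P[...,:2]-C)@RC,P[...,2]])*1000
        # side rails of the lid frame (x -135..-118 or 118..135)
        for a in(-1,1):
            x=L[...,0]*a
            m=(d>0)&(x>115)&(x<137)&(L[...,1]>-140)&(L[...,1]<160)&(L[...,2]>124)&(L[...,2]<360)
            q=L[m]
            if len(q)>10:
                phi=np.arctan2(-(q[:,1]-120),q[:,2]-110);k=np.hypot(q[:,1]-120,q[:,2]-110)>60
                print(n,a,len(q),"phi",np.percentile(phi[k],[10,50,90]).round(3),"reach",np.hypot(q[:,1]-120,q[:,2]-110).max().round(0),"zmax",q[:,2].max().round(0))
lid()
E
python3 lid.py; python3 - <<'E'
from h import *
im,d,p=snap("scene");P=cloud(d,p);L=np.dstack([(P[...,:2]-C)@RC,P[...,2]])*1000
m=(d>0)&(abs(L[...,0])<130)&(L[...,1]>150)&(L[...,1]<260)&(L[...,2]>60)&(L[...,2]<360)
print(m.sum(), L[m].min(0) if m.any() else "")
move(loc(0,176),.38,np.pi/2+YAW)
E
```

```text
tcp loc [ 3.7 36.8] 0.3788 f [ 0.1 -0.   0. ]
scene -1 104 phi [-0.07  -0.024  0.012] reach 243.0 zmax 353.0
scene 1 239 phi [-0.067 -0.02   0.014] reach 243.0 zmax 353.0
side -1 473 phi [-0.012  0.014  0.029] reach 239.0 zmax 349.0
side 1 392 phi [-0.011  0.011  0.03 ] reach 239.0 zmax 349.0
0 
tcp [0.6009 0.1496 0.3809] head 101.3 move x 140.7 y 1.7 z 0.9 turn 0.005
```

Request:
send_rows:
  motion: "36 0 0 0 0;36 1 0 0 0;35 0 0 0 0;34 1 0 0 0;0 0 30 0 0;0 0 40 0 0;0 0 10 0 0;0 0 0 0 0"

```text
clock: 42.97
ee_pos: [0.5743, 0.2869, 0.3]
eef_rot: [-0.001, 0.635, 0.773, -0.002]
wrist_force: [0.4, 0.7, -0.4]
finger_gap: 0.005
grasp_force: 0.0
```

Request:
send_rows:
  motion: "-12 0 0 0 0;-12 0 0 0 0;-8 0 0 0 0;-4 0 0 0 0;-4 0 0 0 0;-4 0 0 0 0;0 0 0 0 0"

```text
clock: 43.55
ee_pos: [0.5847, 0.2439, 0.3028]
eef_rot: [0.0, 0.635, 0.773, 0.001]
wrist_force: [0.1, 1.5, 0.5]
finger_gap: 0.006
grasp_force: 0.5
```

```bash
python3 lid.py
```

```text
tcp loc [  1.2 131. ] 0.3028 f [0.1 1.5 0.5]
scene 1 268 phi [-0.032  0.018  0.054] reach 244.0 zmax 354.0
side -1 476 phi [0.032 0.057 0.073] reach 240.0 zmax 350.0
side 1 384 phi [0.035 0.055 0.072] reach 240.0 zmax 349.0
```

```bash
python3 - <<'E'
import numpy as np
ph=np.append(np.linspace(.05,1.571,25),[]);s=190
y=120-s*np.sin(ph)+10*np.cos(ph)+10.5;z=110+s*np.cos(ph)+10*np.sin(ph)
for a,b,c in zip(ph,y,z):print(a.round(2),b.round(),c.round(),end=" | ")
E
```

```text
0.05 131.0 300.0 | 0.11 119.0 300.0 | 0.18 107.0 299.0 | 0.24 95.0 297.0 | 0.3 83.0 294.0 | 0.37 72.0 291.0 | 0.43 60.0 287.0 | 0.49 49.0 282.0 | 0.56 39.0 277.0 | 0.62 28.0 270.0 | 0.68 18.0 264.0 | 0.75 9.0 256.0 | 0.81 -0.0 248.0 | 0.87 -9.0 240.0 | 0.94 -17.0 231.0 | 1.0 -24.0 221.0 | 1.06 -31.0 211.0 | 1.13 -37.0 201.0 | 1.19 -42.0 190.0 | 1.25 -47.0 179.0 | 1.32 -51.0 167.0 | 1.38 -54.0 156.0 | 1.44 -57.0 144.0 | 1.51 -58.0 132.0 | 1.57 -60.0 120.0 |
```

Request:
send_rows:
  motion: "-12 0 3 0 0;-12 0 1 0 0;-12 0 2 0 0;-12 0 3 0 0;-11 0 3 0 0;-12 0 4 0 0;-11 0 5 0 0;0 0 0 0 0"

```text
clock: 44.32
ee_pos: [0.6005, 0.1614, 0.2796]
eef_rot: [-0.0, 0.635, 0.772, -0.001]
wrist_force: [0.6, -0.4, 0.2]
finger_gap: 0.005
grasp_force: 0.0
```

```bash
python3 lid.py
```

```text
tcp loc [ 0.9 47. ] 0.2796 f [ 0.6 -0.4  0.2]
scene -1 169 phi [0.407 0.433 0.46 ] reach 138.0 zmax 235.0
scene 1 570 phi [0.42  0.469 0.499] reach 243.0 zmax 326.0
side -1 354 phi [0.49  0.516 0.527] reach 241.0 zmax 323.0
side 1 268 phi [0.501 0.515 0.525] reach 240.0 zmax 323.0
```

Request:
send_rows:
  motion: "-9 0 4 0 0;-11 0 7 0 0;-10 0 6 0 0;-9 0 8 0 0;-9 0 8 0 0;-9 0 8 0 0;-8 0 9 0 0;-7 0 10 0 0"

```text
clock: 45.08
ee_pos: [0.6145, 0.0923, 0.2199]
eef_rot: [0.0, 0.635, 0.773, -0.0]
wrist_force: [-0.1, 1.0, 2.2]
finger_gap: 0.006
grasp_force: 1.4
```

Request:
send_rows:
  motion: "-7 0 10 0 0;-6 0 10 0 0;-5 0 11 0 0;-5 0 11 0 0;0 0 0 0 0"

```text
clock: 45.5
ee_pos: [0.6183, 0.0698, 0.1762]
eef_rot: [-0.001, 0.635, 0.773, -0.001]
wrist_force: [-0.8, -0.3, -1.0]
finger_gap: 0.003
grasp_force: 0.0
```

```bash
python3 lid.py
```

```text
tcp loc [  0.8 -46.3] 0.1762 f [-0.8 -0.3 -1. ]
scene -1 297 phi [1.123 1.187 1.225] reach 172.0 zmax 173.0
scene 1 685 phi [1.135 1.206 1.242] reach 240.0 zmax 193.0
side -1 223 phi [1.165 1.221 1.259] reach 242.0 zmax 192.0
side 1 113 phi [1.15  1.214 1.248] reach 241.0 zmax 191.0
```

Request:
send_rows:
  motion: "-4 0 10 0 0;-4 0 10 0 0;-3 0 10 0 0;-2 0 9 0 0;-1 0 8 0 0;0 0 6 0 0;0 0 5 0 0;0 0 2 0 0"

```text
clock: 46.27
ee_pos: [0.6215, 0.0567, 0.12]
eef_rot: [0.0, 0.634, 0.773, -0.0]
wrist_force: [-12.3, -2.3, 34.3]
finger_gap: 0.006
grasp_force: 17.2
```

Request:
send_rows:
  motion: "0 0 1 0 0;0 0 0 0 0"

```text
clock: 46.43
ee_pos: [0.6215, 0.0567, 0.1201]
eef_rot: [0.001, 0.634, 0.773, 0.0]
wrist_force: [-8.9, -2.5, 22.9]
finger_gap: 0.004
grasp_force: 11.9
```

```bash
python3 lid.py
```

```text
tcp loc [  1.5 -59.8] 0.1201 f [-8.9 -2.5 22.9]
scene -1 44 phi [1.351 1.433 1.475] reach 163.0 zmax 131.0
scene 1 88 phi [1.335 1.462 1.501] reach 237.0 zmax 129.0
```

The lid is resting on the rim (tip at z = 0.120, pressing about 23–34 N). I'll retreat and move to the lever.

Request:
send_rows:
  motion: "0 0 -20 0 0;0 0 -30 0 0;-30 -1 -20 0 0;-36 0 0 0 0;-36 0 0 0 0;-35 0 0 0 0;0 0 0 0 0;0 0 0 0 0"

```text
clock: 47.2
ee_pos: [0.6472, -0.0792, 0.1873]
eef_rot: [-0.0, 0.636, 0.772, -0.0]
wrist_force: [-0.1, -0.4, -0.7]
finger_gap: 0.003
grasp_force: 0.0
```

```bash
cat > lev.py <<'E'
from h import *
s=r.get_state();e=s["ee_pos"];print("tcp loc",((e[:2]-C)@RC*1000).round(1),e[2].round(4),"f",s["wrist_force"].round(1))
for n in("scene","side","wrist"):
    im,d,p=snap(n);P=cloud(d,p);L=np.dstack([(P[...,:2]-C)@RC,P[...,2]])*1000
    m=(d>0)&(abs(L[...,0])<25)&(L[...,1]<-165)&(L[...,1]>-225)&(L[...,2]>30)&(L[...,2]<135)&(im.max(2)<110)
    q=L[m]
    if len(q)>5:print(n,len(q),np.percentile(q,[2,50,98],axis=0).round(0).tolist())
    q=L[(d>0)&(abs(L[...,0])<130)&(L[...,1]<110)&(L[...,1]>-116)&(L[...,2]>100)&(L[...,2]<160)]
    print(n,"lid z by y",[(g,np.percentile(k,[5,50,95]).round(0).tolist()) for g in range(-110,111,55) for k in[q[abs(q[:,1]-g)<6][:,2]] if len(k)>5])
E
python3 lev.py
```

```text
tcp loc [   0.8 -198.1] 0.1873 f [-0.1 -0.4 -0.7]
scene 93 [[-13.0, -207.0, 93.0], [5.0, -195.0, 109.0], [19.0, -170.0, 116.0]]
scene lid z by y [(-110, [116.0, 121.0, 125.0]), (-55, [113.0, 119.0, 124.0]), (0, [114.0, 118.0, 124.0]), (55, [114.0, 119.0, 124.0]), (110, [115.0, 121.0, 126.0])]
side 73 [[-16.0, -208.0, 91.0], [-4.0, -203.0, 109.0], [15.0, -167.0, 114.0]]
side lid z by y [(-110, [111.0, 121.0, 122.0]), (-55, [117.0, 118.0, 121.0]), (0, [117.0, 118.0, 121.0]), (55, [117.0, 118.0, 121.0]), (110, [119.0, 120.0, 123.0])]
wrist 1310 [[-15.0, -205.0, 101.0], [1.0, -193.0, 108.0], [17.0, -184.0, 112.0]]
wrist lid z by y [(-110, [118.0, 119.0, 121.0]), (-55, [116.0, 117.0, 120.0])]
```

Request:
send_rows:
  motion: "0 0 30 0 0;0 0 30 0 0;0 0 12 0 0;0 0 8 0 0;0 0 8 0 0;0 0 8 0 0;0 0 8 0 0;0 0 0 0 0"

```text
clock: 48.02
ee_pos: [0.6468, -0.0772, 0.0826]
eef_rot: [-0.001, 0.635, 0.773, -0.0]
wrist_force: [-0.3, -0.0, 0.4]
finger_gap: 0.005
grasp_force: 0.0
```

Request:
send_rows:
  motion: "0 0 5 0 0;0 0 5 0 0;0 0 5 0 0;0 0 3 0 0;0 0 0 0 0;0 0 0 0 0"

```text
clock: 48.52
ee_pos: [0.6476, -0.0774, 0.0689]
eef_rot: [0.001, 0.634, 0.773, 0.001]
wrist_force: [-9.1, 1.5, 29.4]
finger_gap: 0.004
grasp_force: 13.9
```

Request:
send_rows:
  motion: "0 0 -20 0 0;0 0 -35 0 0;0 0 -38 0 0;0 0 -38 0 0;0 0 -30 0 0;0 0 0 0 0;0 0 0 0 0;0 0 0 0 0"

```text
clock: 49.18
ee_pos: [0.6468, -0.0774, 0.2259]
eef_rot: [-0.001, 0.635, 0.773, -0.0]
wrist_force: [-1.9, -0.1, -0.5]
finger_gap: 0.003
grasp_force: 0.0
```

```bash
python3 lev.py; python3 - <<'E'
from h import *
im,d,p=snap("side");cv2.imwrite("pics/side3.png",cv2.resize(im[150:400,180:480],None,fx=2.4,fy=2.4))
E
```

```text
tcp loc [   0.8 -196.3] 0.2259 f [-1.9 -0.1 -0.5]
scene 80 [[-13.0, -211.0, 59.0], [7.0, -199.0, 68.0], [19.0, -173.0, 76.0]]
scene lid z by y [(-110, [115.0, 120.0, 126.0]), (-55, [113.0, 119.0, 124.0]), (0, [114.0, 119.0, 124.0]), (55, [113.0, 119.0, 124.0]), (110, [116.0, 120.0, 126.0])]
side 93 [[-16.0, -212.0, 59.0], [-2.0, -202.0, 66.0], [17.0, -191.0, 70.0]]
side lid z by y [(-110, [111.0, 121.0, 122.0]), (-55, [117.0, 118.0, 121.0]), (0, [117.0, 118.0, 121.0]), (55, [117.0, 118.0, 121.0]), (110, [119.0, 121.0, 122.0])]
wrist 657 [[-16.0, -208.0, 63.0], [1.0, -198.0, 66.0], [17.0, -188.0, 69.0]]
wrist lid z by y [(-110, [118.0, 119.0, 121.0]), (-55, [116.0, 117.0, 120.0])]
```

View pics/side3.png

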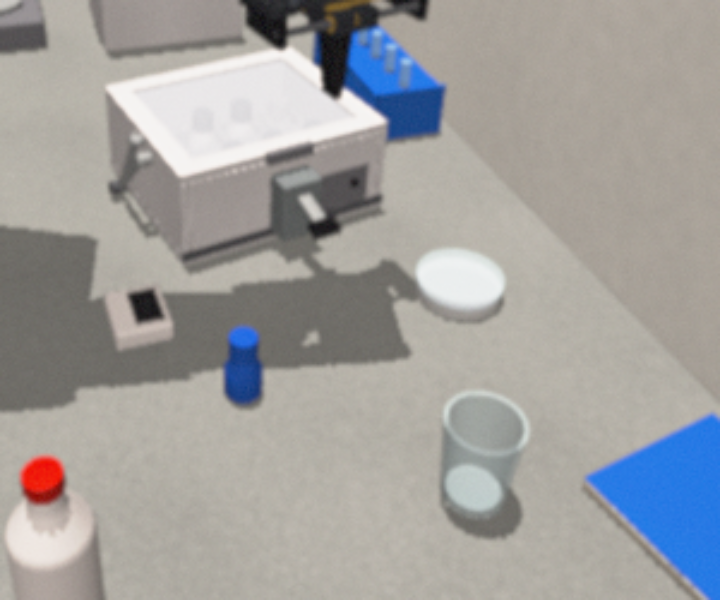

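The picture shows the lid shut flat, the lever latched down at px (320,225), and no white bottles left on the bench. I'll hand the job in.

```bash
python3 -c "
from station import r
print(r.close_job())"
```

```text
the job is handed in; nothing more can be done
None
```

The job is handed in: all five bottles and the balance weight are in the tray with it level, and the stay was broken, the lid shut and the latch pressed until it stayed down, in that order.

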